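# Swing the pan handle back and set the pouring pan on the freed plate

### The job

The wide pan's black handle lies across the hob's empty left plate: slide it round on the spot, without lifting or tipping the pan, until the handle points straight to the hob's back edge and the pan is still centred on the right plate. Then set the small wooden-handled pan down gently, upright and centred, on the left plate, its handle pointing straight to the back too, and leave everything else where it stands.

Things in the scene. Friction and masses are not known exactly. Their poses are not given: they have to be found in the camera images.
- hob: Fixed white bench hob, 360 deep (x) x 440 wide (y) x 45 mm high; origin at the centre of its underside on the bench. Its -x edge is the front (two black knobs 14 mm high, 25 mm from that edge, facing the robot), its +x edge the back, +y its left. It may stand turned a little. Two dark round plates of 150 mm diameter stand 6 mm proud of its top (their tops 51 mm above the bench).
- right_plate (a point): Centre of the top face of the right plate (hob frame x -50, y -100 mm), 51 mm above the bench; axes as the hob's. The wide pan starts within 10 mm of it.
- left_plate (a point): Centre of the top face of the left plate (hob frame x -50, y +100 mm), 51 mm above the bench; axes as the hob's. Empty, but the wide pan's handle sticks out over it.
- wide_pan_center (a point): Centre of the wide open aluminium pan, loose, 62 mm high, 140 mm across the rim and 120 mm across the base, wall 4 mm, about 0.4 to 0.85 kg. The point is on its axis 31 mm above its underside; x points along the handle, z up. It slides on the plate with ordinary friction.
- wide_pan_handle (a point): Grip point on the wide pan's straight black handle, 140 mm from the pan's axis and 48 mm above its underside (99 mm above the bench). The grip there is 20 mm wide and 14 mm thick, and runs from 90 to 220 mm from the axis; x points outwards along it, z up.
- wide_pan_tip (a point): Outer end of the wide pan's handle, 220 mm from the pan's axis, 48 mm above its underside.
- small_pan_center (a point): Centre (on the axis, 30 mm above the underside) of the small loose aluminium pan: a straight open cup, outer diameter 64, height 60, wall 3 mm, 0.2 to 0.4 kg, with a wooden handle (75 x 16 x 12 mm, 46 mm above the underside). x points along the handle, z up. It starts on the bench left or right of the hob, a tin on the other side. Grip its body across, at right angles to the handle.
- small_pan_tip (a point): Outer end of the small pan's wooden handle, 125 mm from the pan's axis, 46 mm above its underside.
- lidded_pot: Bystander: copper-coloured lidded pot, 94 mm across, 80 mm high with its black knob, on the hob's back left corner (about x +115, y +165 mm in the hob frame). Origin at the centre of its underside.
- tin: Bystander: closed tin, 72 mm across, 100 mm high, orange label, on the bench beside the hob, on the side where the small pan is not. Origin at the centre of its underside.
- finial: Bystander: cast aluminium turned finial, 68 mm across the foot, 126 mm high, at the back left of the bench. Origin under its centre.
- post_caps: Bystander: stack of four square cast caps, 70 x 70 x 64 mm, at the back right. Origin under its centre.
- rosette: Bystander: round cast rosette lying flat, 100 mm across, 17 mm high, at the front left of the bench. Origin under its centre.
- brush: Bystander: hand brush lying behind the hob. Origin on its underside.
There are look-alikes about, which are no part of the job. Leave any green look-alike of the part that bears small_pan_center alone.

How it is judged:
By the outcome, as a careful person would: the job done as asked, in the order asked, and still so for the second after the job is handed in, with the robot touching nothing.
It also fails if it takes over 58 s, if anything falls off the work surface, if the arm or the gripper's body presses on something with over 40 N, if the wrist force passes 120 N, or if a joint passes its speed limit or range.

### The arm

A 6-joint arm with a two-finger parallel gripper is mounted at the origin on the work surface. World frame = base frame: x ahead of the robot, y to its left, z up, the work surface at z = 0. Lengths are in m, angles in rad, forces in N, time in s.
With the tool pointing down it reaches from about 0.25 to 0.775 m from the base axis. Payload 4 kg.
Tool frame: the origin (TCP) lies midway between the tips of the shut fingers; the grasp point (between the pads) lies 19 mm behind it; z points along the fingers, y is the direction in which the jaws open and shut (so a half turn about z gives the same grasp; the last joint's range is limited). The gripper opens to 85 mm and grips with 20 to 120 N. Pads are 22 mm wide; open, the fingers measure 114 mm over their backs; the gripper's body (76 mm by 85 mm) begins 54 mm behind the grasp point. The pads swing forward as they close: fully open they stand 13 mm farther back than shut.
Start: joints at [1.114, 0.087, 1.371, -0, 1.684, -0.103], TCP at [0.191, 0.516, 0.231] pointing down, gripper open.
Joint ranges: [-3.1, 3.1], [-0.76, 2.03], [0.27, 2.55], [-1.08, 4.22], [0.17, 2.65], [-2.57, 2.57]. Speed limits (rad/s): [2.79, 2.79, 3.14, 3.14, 3.14, 3.14].

### API

Orientations are given as [roll, pitch, yaw] about the fixed x, y, z axes, in that order (R = Rz(yaw) Ry(pitch) Rx(roll)).
In Python, from workcell import sensors, optics, job gives the robot as it stands.
- The arm moves only by the shell command python3 -m handwheel 'ROWS' [FORCE]. ROWS is JSON, a list that holds one entry, the list of rows, each a list of 7 numbers: the closure in counts, from 0 (fully open) to 255 (shut), then the shift along the tool's x, y, z in mm, then the turn, a rotation vector about the tool's x, y, z in degrees. In form: [[[jaw, tx, ty, tz, ax, ay, az], ...]]. A call has 1 to 5 rows; each row is the pose to reach, as a shift and turn from the pose measured when the call began, along the tool's axes at that moment; what a row does not reach only later rows make up. A row lasts 1/12 s, in which the tool goes at most 41.7 mm and 7.16 degrees, less where a joint would pass 70% of its speed; a pose out of reach is approached as far as the arm can. A call with a gripper value outside its range is refused whole. The fingers move at their own pace and stop on an object; FORCE is the grip in N (left out, the last holds). Time passes only in rows, so rows that repeat a pose let the fingers close. It gives the time, the measured TCP pose, the force and the opening at its end, in the units of the state.
- sensors.sense(): the state, without advancing time (a new reading comes with each control period).
- optics.capture(name): name is "scene" or "top" or "wrist"; returns a dict with "pixels" (480x640x3 uint8, red, green, blue), "intrinsics" (3x3 intrinsics, pixels), "origin" and "attitude" of the camera in the world; the wrist camera has in their place "hand_eye" (4x4, takes a point from camera to tool coordinates, whose origin is the TCP and whose axes are the flange's). Camera axes: x right, y down, z forward; pixel columns grow to the right and rows downward; lengths in m; the calibration is good to about 2 mm. A picture is of the moment at which its call begins: read the wrist's pose just before it. There is no depth.
- job.close_job(): hands the job in, once; it reports no verdict.
The state is a dict: "time_s": time; "qpos": joint angles; "joint_velocities": joint speeds; "joint_efforts": joint torques, N m; "tool_pos": TCP position; "orientation": TCP orientation; "ft_force": force on the tool from outside, world axes, zero at the start; "wrist_torque": the same for the moment, N m; "width": opening from 0.0 (shut) to 1.0 (fully open).
Only numpy, scipy, OpenCV 4.12 (cv2) and the standard library are available. Lean on these libraries where they do the work, as an engineer would, in place of code of your own. Each camera call takes 0.05 s, during which the arm holds its last target.

## Working session

There is one attempt and no reset: what is moved stays moved. The work goes in short steps, Python scripts to look and compute and a shell command to move; the robot and the scene stay as the last step left them, time stands still between calls to the robot, and variables do not carry over. Pictures are saved under pics/ and viewed, and the job is handed in when it is done.

```bash
ls; mkdir -p pics
python3 - <<'E'
from workcell import sensors, optics
import cv2,pickle
print(sensors.sense())
for n in ["scene","top","wrist"]:
    d=optics.capture(n); cv2.imwrite(f"pics/{n}0.png",d["pixels"][:,:,::-1]); pickle.dump(d,open(f"{n}0.pkl","wb"))
    print(n,{k:v for k,v in d.items() if k!="pixels"})
E
```

```text
pics
{'time_s': 0.0, 'qpos': array([ 1.11393670e+00,  8.79544424e-02,  1.37228975e+00,  2.04626596e-05,
        1.68361729e+00, -1.03104977e-01]), 'joint_velocities': array([ 0.00017451, -0.00057365,  0.00103328,  0.00057657, -0.00090684,
        0.00157959]), 'joint_efforts': array([-1.73831695e-04, -3.51870060e+01, -3.13276470e+01, -1.82548738e-04,
        1.08087435e-02, -2.00310893e-05]), 'tool_pos': array([0.19030507, 0.51547931, 0.23012144]), 'orientation': array([-3.13933797e+00, -2.53742958e-04,  2.78784000e+00]), 'ft_force': array([-0.63436531,  0.40828046,  0.3415934 ]), 'wrist_torque': array([0.04710397, 0.03641303, 0.09239993]), 'width': 1.002687173869683}
scene {'intrinsics': array([[617.84751823,   0.        , 326.11545889],
       [  0.        , 617.84751823, 233.56008369],
       [  0.        ,   0.        ,   1.        ]]), 'origin': array([ 1.34585524, -0.34156896,  1.56288266]), 'attitude': array([-2.61351006,  0.00825347,  1.12155572])}
top {'intrinsics': array([[482.20199889,   0.        , 315.66277781],
       [  0.        , 482.20199889, 235.84946276],
       [  0.        ,   0.        ,   1.        ]]), 'origin': array([0.44559635, 0.03845303, 1.48697118]), 'attitude': array([-3.06991464e+00,  6.16726801e-04, -1.59215613e+00])}
wrist {'intrinsics': array([[373.21514466,   0.        , 319.47961416],
       [  0.        , 373.21514466, 243.29684551],
       [  0.        ,   0.        ,   1.        ]]), 'hand_eye': array([[ 7.87223028e-04, -9.45836137e-01, -3.24643470e-01,
         8.25872383e-02],
       [ 9.99998909e-01,  1.15033636e-03, -9.26578108e-04,
        -7.64211078e-05],
       [ 1.24984025e-03, -3.24642387e-01,  9.45836010e-01,
        -1.42361797e-01],
       [ 0.00000000e+00,  0.00000000e+00,  0.00000000e+00,
         1.00000000e+00]])}
```

View pics/top0.png

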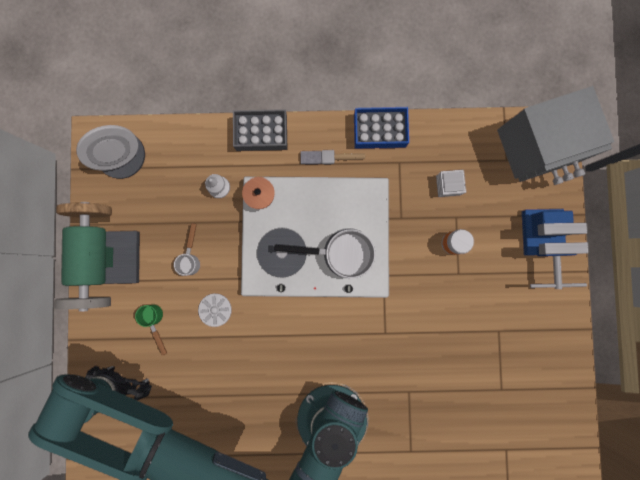

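View pics/scene0.png

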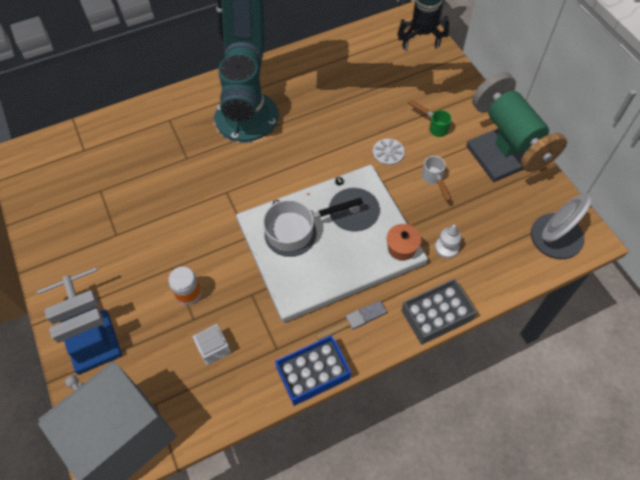

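View pics/wrist0.png

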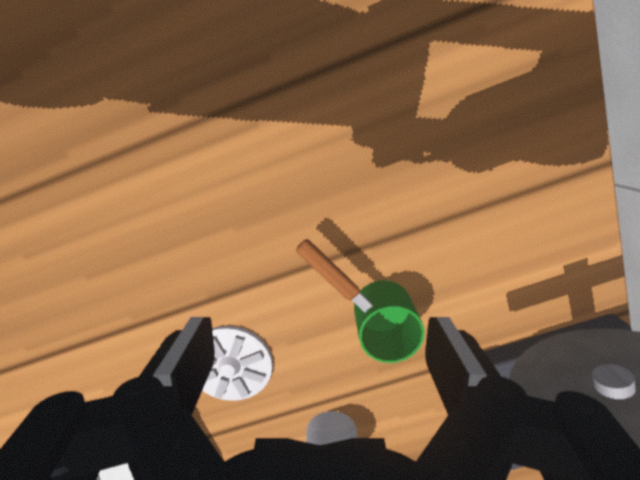

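The top view shows the hob around (315,237), the wide pan at (348,254) with its handle to (275,249), the small pan at (186,264) with its handle to (192,228), and the tin at (460,241). The pot is at (258,193) and the green decoy at (148,315). Next I'll measure these.

```bash
cat > h.py <<'E'
import numpy as np,cv2,pickle
from scipy.spatial.transform import Rotation as R
def load(n): return pickle.load(open(n+'.pkl','rb'))
def cam(d,state=None):
    if 'origin' in d: return R.from_euler('xyz',d['attitude']).as_matrix(),np.array(d['origin'])
    T=np.eye(4);T[:3,:3]=R.from_euler('xyz',state['orientation']).as_matrix();T[:3,3]=state['tool_pos']
    M=T@d['hand_eye'];return M[:3,:3],M[:3,3]
def ray(d,uv,z,st=None):
    A,o=cam(d,st);K=d['intrinsics'];uv=np.atleast_2d(uv).astype(float)
    v=np.c_[uv,np.ones(len(uv))]@np.linalg.inv(K).T@A.T
    s=(z-o[2])/v[:,2];return o+v*s[:,None]
def proj(d,P,st=None):
    A,o=cam(d,st);p=(np.atleast_2d(P)-o)@A@d['intrinsics'].T;return p[:,:2]/p[:,2:]
E
python3 - <<'E'
from h import *
for n in ['top0','scene0']:
    d=load(n);im=d['pixels'];
    c=(slice(160,310),slice(160,400)) if n[0]=='t' else (slice(130,330),slice(225,465))
    k=3 
    b=cv2.resize(im[c],None,fx=k,fy=k,interpolation=cv2.INTER_CUBIC)
    cv2.imwrite(f'pics/{n}z.png',b[:,:,::-1])
E
```

```text
(no output)
```

View pics/top0z.png

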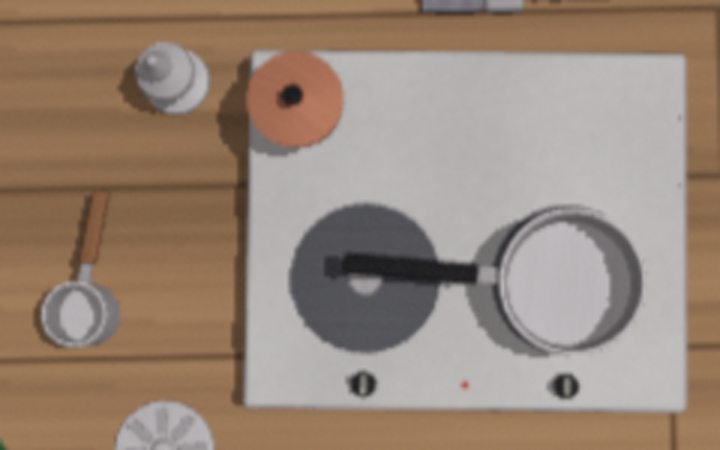

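View pics/scene0z.png

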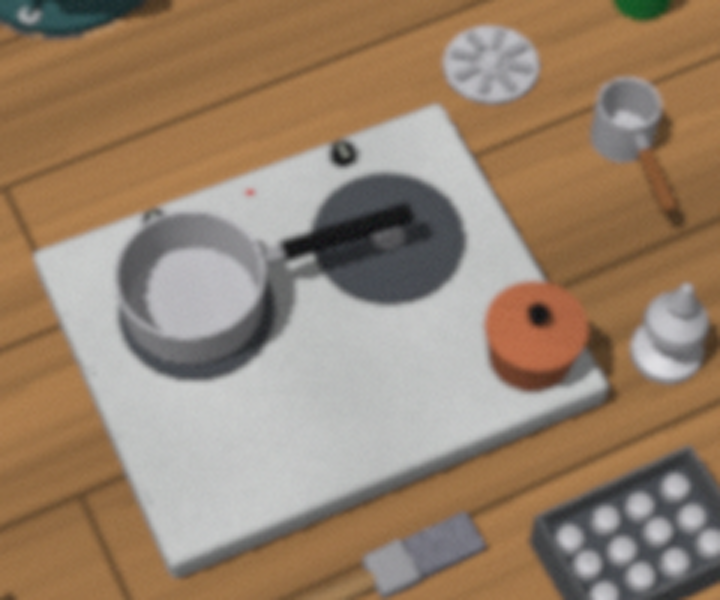

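```bash
cat > m.py <<'E'
from h import *
for n in ['top0','scene0']:
    d=load(n);im=d['pixels'];hsv=cv2.cvtColor(im,cv2.COLOR_RGB2HSV)
    off=np.array([160,160]) if n[0]=='t' else np.array([225,130])
    un=lambda p:(np.array(p,float)+.5)/3-.5+off
    # hob: low sat bright
    if n[0]=='t':
        m=np.zeros(im.shape[:2],np.uint8);m[165:310,230:400]=1
        cor=un([[250,51],[686,55],[686,410],[245,406]])
    else:
        cor=un([[605,385],[178,567],[36,250],[440,105]])  # BL, BR, FR, FL of top face
    P=ray(d,cor,.045)
    print(n,'corners BL BR FR FL\n',P[:,:2].round(4), 'sides',[round(float(np.linalg.norm(P[i]-P[(i+1)%4])),4) for i in range(4)])
    print(' centre',P.mean(0).round(4),'yaws', [round(float(np.degrees(np.arctan2(v[1],v[0]))),2) for v in (P[0]-P[3],P[1]-P[2])],[round(float(np.degrees(np.arctan2(-v[0],v[1]))),2) for v in (P[0]-P[1],P[3]-P[2])])
    if n[0]=='t': el=[[290,278],[439,278],[365,203],[365,352]]; rim=[[497,279],[642,279],[570,206],[570,352]];h=[[326,266],[476,274]];sp=[[41,314],[118,314],[78,281],[80,347]];st=[[100,193]]
    else: el=[[313,237],[466,237],[385,173],[392,304]]; rim=[[118,282],[268,282],[193,212],[193,355]];h=[[411,214],[284,250]];sp=[[596,108],[661,108],[628,77],[628,140]];st=[[676,212]]
    def c(p,z): return ray(d,un(p),z)[:,:2]
    Q=c(el,.051);print(' plate',Q.mean(0).round(4),np.linalg.norm(Q[0]-Q[1]).round(4),np.linalg.norm(Q[2]-Q[3]).round(4))
    Q=c(rim,.113);print(' rim',Q.mean(0).round(4),np.linalg.norm(Q[0]-Q[1]).round(4),np.linalg.norm(Q[2]-Q[3]).round(4));pc=Q.mean(0)
    Q=c(h,.099);print(' handle tip,inner',Q.round(4),np.linalg.norm(Q-pc,axis=1).round(4),np.degrees(np.arctan2(*(Q[0]-pc)[::-1])).round(2),np.degrees(np.arctan2(*(Q[0]-Q[1])[::-1])).round(2))
    Q=c(sp,.06);print(' small',Q.mean(0).round(4),np.linalg.norm(Q[0]-Q[1]).round(4),np.linalg.norm(Q[2]-Q[3]).round(4));pc=Q.mean(0)
    Q=c(st,.046);print(' small tip',Q.round(4),np.linalg.norm(Q-pc,axis=1).round(4),np.degrees(np.arctan2(*(Q[0]-pc)[::-1])).round(2))
E
python3 m.py
```

```text
top0 corners BL BR FR FL
 [[ 0.7333  0.2531]
 [ 0.7198 -0.1863]
 [ 0.3644 -0.1749]
 [ 0.3776  0.2618]] sides [0.4396, 0.3556, 0.4368, 0.3558]
 centre [0.5488 0.0384 0.045 ] yaws [-1.4, -1.84] [-1.76, -1.74]
 plate [0.5021 0.1407] 0.1479 0.148
 rim [ 0.4943 -0.0584] 0.1377 0.1387
 handle tip,inner [[0.5121 0.1743]
 [0.5014 0.0304]] [0.2334 0.0891] 85.61 85.72
 small [0.4719 0.4217] 0.0759 0.065
 small tip [[0.5926 0.4045]] [0.1219] -8.14
scene0 corners BL BR FR FL
 [[ 0.7356  0.2476]
 [ 0.7279 -0.1807]
 [ 0.3666 -0.1718]
 [ 0.3847  0.2605]] sides [0.4284, 0.3615, 0.4327, 0.3511]
 centre [0.5537 0.0389 0.045 ] yaws [-2.11, -1.42] [-1.02, -2.4]
 plate [0.5066 0.14  ] 0.1478 0.1501
 rim [ 0.5057 -0.0629] 0.1373 0.1529
 handle tip,inner [[0.5194 0.1551]
 [0.5031 0.0303]] [0.2184 0.0932] 86.4 82.53
 small [0.4804 0.4219] 0.065 0.0783
 small tip [[0.601  0.4064]] [0.1216] -7.32
```

```bash
cat > go.py <<'E'
# prints shift (mm) & turn (deg) in tool axes from present pose to x y z yaw(deg), tool straight down
import sys
from h import *
from workcell import sensors
def delta(s,p,yaw):
    A=R.from_euler('xyz',s['orientation']);B=R.from_euler('xyz',[np.pi,0,np.radians(yaw)])
    return (A.inv().apply(np.array(p)-s['tool_pos'])*1000).round(1),np.degrees((A.inv()*B).as_rotvec()).round(1)
def show(s):
    print('t',round(s['time_s'],2),'tcp',s['tool_pos'].round(4),'rpy',np.degrees(s['orientation']).round(2),'F',s['ft_force'].round(1),'w',round(s['width'],3),'q',s['qpos'].round(2))
if __name__=='__main__':
    s=sensors.sense();show(s);a=[float(v) for v in sys.argv[1:]]
    if a: print(*delta(s,a[:3],a[3]))
E
python3 go.py .506 .082 .20 85.6
```

```text
t 0.15 tcp [0.1904 0.5156 0.2304] rpy [-1.7990e+02 -1.0000e-02  1.5973e+02] F [-0.2  0.1  0.3] w 1.001 q [ 1.11  0.09  1.37  0.    1.68 -0.1 ]
[-446.3 -297.4   30.8] [-0.1  0.1 74.1]
```

```bash
python3 -m handwheel '[[[0,-89,-59,0,0,0,15],[0,-120,-80,0,0,0,20],[0,-150,-100,0,0,0,25],[0,-180,-120,0,0,0,30],[0,-210,-140,0,0,0,35]]]'; python3 go.py .506 .082 .20 85.6
```

```text
time_s: 0.57
tool_pos: [0.3133, 0.3456, 0.2302]
orientation: [-3.14, 0.001, 2.172]
ft_force: [1.1, 0.5, 0.2]
width: 0.999
t 0.57 tcp [0.3133 0.3456 0.2302] rpy [-1.7989e+02  6.0000e-02  1.2444e+02] F [1.1 0.5 0.2] w 0.999 q [ 0.71 -0.1   1.56 -0.    1.68  0.11]
[-326.4    9.9   30.5] [-0.1  0.1 38.8]
```

```bash
python3 -m handwheel '[[[0,-40,1,0,0,0,5],[0,-80,2,0,0,0,10],[0,-120,4,0,0,0,15],[0,-160,5,0,0,0,20],[0,-200,6,10,0,0,25]]]'; python3 go.py .506 .082 .20 85.6
```

```text
time_s: 0.98
tool_pos: [0.433, 0.1825, 0.2223]
orientation: [3.139, 0.001, 1.731]
ft_force: [1.0, -0.2, -0.4]
width: 1.002
t 0.98 tcp [0.433  0.1825 0.2223] rpy [1.7982e+02 6.0000e-02 9.9190e+01] F [ 1.  -0.2 -0.4] w 1.002 q [ 0.28 -0.09  1.57 -0.    1.66  0.12]
[-110.9   55.9   22.6] [ 0.2  0.  13.6]
```

```bash
python3 go.py .506 .105 .22 85.6
```

```text
t 0.98 tcp [0.433  0.1825 0.2223] rpy [1.7982e+02 6.0000e-02 9.9190e+01] F [ 1.  -0.2 -0.4] w 1.002 q [ 0.28 -0.09  1.57 -0.    1.66  0.12]
[-88.2  59.6   2.6] [ 0.2  0.  13.6]
```

```bash
python3 -m handwheel '[[[0,-30,20,2,0,0,5],[0,-60,40,3,0,0,10],[0,-88,60,3,0.2,0,13.6],[0,-88,60,3,0.2,0,13.6],[0,-88,60,3,0.2,0,13.6]]]'
python3 - <<'E'
from h import *
from workcell import sensors,optics
from go import show
s=sensors.sense();show(s)
for n in ['wrist','top']:
    d=optics.capture(n);d['s']=s;pickle.dump(d,open(n+'1.pkl','wb'));cv2.imwrite(f'pics/{n}1.png',d['pixels'][:,:,::-1])
E
```

```text
time_s: 1.4
tool_pos: [0.5068, 0.1038, 0.2186]
orientation: [-3.139, 0.001, 1.491]
ft_force: [-0.7, -0.2, 1.0]
width: 1.001
t 1.4 tcp [0.5068 0.1038 0.2186] rpy [-1.7987e+02  5.0000e-02  8.5430e+01] F [-0.7 -0.2  1. ] w 1.001 q [ 0.09  0.02  1.47 -0.    1.66  0.17]
```

View pics/wrist1.png

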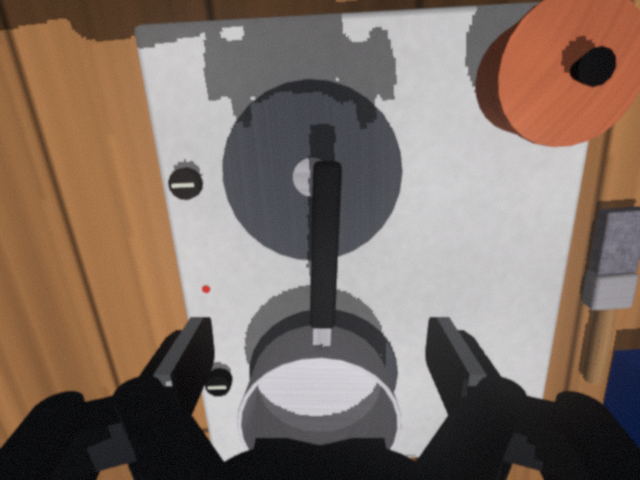

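Run:
```python
from h import *
d=load('wrist1');s=d['s'];im=d['pixels']
g=cv2.cvtColor(im,cv2.COLOR_RGB2GRAY)
Q=ray(d,[[327.5,162],[323,327]],.106,s);v=Q[0]-Q[1];print('handle',Q.round(4),np.linalg.norm(v).round(4),np.degrees(np.arctan2(v[1],v[0])).round(2))
Q=ray(d,[[223,172],[402,172],[312,80],[312,259]],.051,s)
print('plate',Q.round(4))
A=np.c_[2*Q[:,:2],np.ones(4)];c=np.linalg.lstsq(A,(Q[:,:2]**2).sum(1),rcond=None)[0];print('circ',c[:2].round(4),np.sqrt(c[2]+c[0]**2+c[1]**2).round(4))
K=ray(d,[[185,185],[218,381]],.059,s);print('knobs',K.round(4)); v=K[0]-K[1];print(np.linalg.norm(v).round(4),np.degrees(np.arctan2(-v[0],v[1])).round(2))
# hob edges: left(+y) edge top pixels at (137,28)->(478,8)
E=ray(d,[[137,28],[478,8]],.045,s);v=E[1]-E[0];print('left edge',E.round(4),np.degrees(np.arctan2(v[1],v[0])).round(2))
E=ray(d,[[137,28],[187,320]],.045,s);v=E[0]-E[1];print('front edge',E.round(4),np.degrees(np.arctan2(-v[0],v[1])).round(2))
# rim
P=ray(d,[[240,415],[402,415],[322,358],[262,378],[383,378]],.113,s)[:,:2]
A=np.c_[2*P,np.ones(len(P))];c=np.linalg.lstsq(A,(P**2).sum(1),rcond=None)[0];print('rim',c[:2].round(4),np.sqrt(c[2]+c[0]**2+c[1]**2).round(4))
im4=cv2.resize(im[330:460,200:440],None,fx=3,fy=3);cv2.imwrite('pics/w1z.png',im4[:,:,::-1])
```

```text
handle [[0.5172 0.1564 0.106 ]
 [0.5045 0.0299 0.106 ]] 0.1271 84.29
plate [[0.4313 0.1485 0.051 ]
 [0.5783 0.1369 0.051 ]
 [0.5104 0.2121 0.051 ]
 [0.4979 0.0661 0.051 ]]
circ [0.5045 0.1391] 0.0736
knobs [[ 0.401   0.1415  0.059 ]
 [ 0.3954 -0.0515  0.059 ]]
0.1931 -1.64
left edge [[0.383  0.2585 0.045 ]
 [0.6361 0.2515 0.045 ]] -1.61
front edge [[0.383  0.2585 0.045 ]
 [0.372  0.0103 0.045 ]] -2.53
rim [ 0.4962 -0.0616] 0.0688
```

View pics/w1z.png

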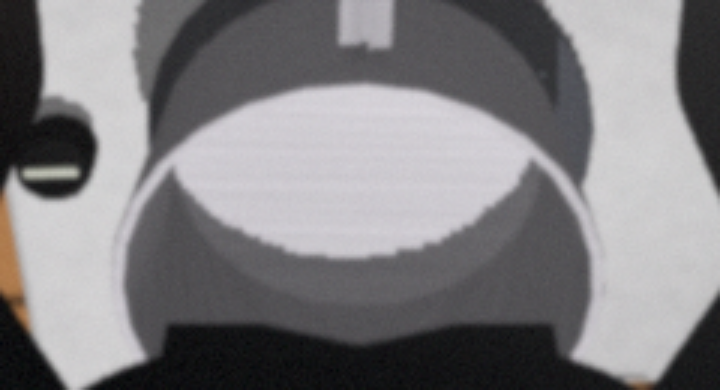

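```bash
python3 go.py .509 .078 .078 84.8
```

```text
t 1.5 tcp [0.5058 0.1056 0.2192] rpy [-1.7991e+02  2.0000e-02  8.5620e+01] F [-0.5 -0.1 -0.5] w 1.005 q [ 0.1   0.02  1.47 -0.    1.66  0.17]
[-27.2   5.5 141.2] [-0.1  0.   0.8]
```

```bash
python3 -m handwheel '[[[0,-27,5,30,0,0,0.8],[0,-27,5,70,0,0,0.8],[0,-27,5,105,0,0,0.8],[0,-27,5,130,0,0,0.8],[0,-27,5.5,141,0,0,0.8]]]'; python3 go.py .509 .078 .078 84.8
```

```text
time_s: 1.92
tool_pos: [0.5052, 0.0793, 0.0738]
orientation: [-3.132, 0.001, 1.483]
ft_force: [-1.4, -0.1, -1.2]
width: 1.001
t 1.92 tcp [0.5052 0.0793 0.0738] rpy [-1.7947e+02  7.0000e-02  8.4960e+01] F [-1.4 -0.1 -1.2] w 1.001 q [0.04 0.1  1.68 0.   1.37 0.13]
[-1.   3.9 -4.2] [-0.5  0.1  0.2]
```

```bash
python3 -m handwheel '[[[0,-1,4,-4,-0.5,0,0],[0,-1,4,-4,-0.5,0,0]]]'; python3 go.py .509 .078 .078 84.8;python3 - <<'E'
from h import *
from workcell import sensors,optics
s=sensors.sense()
for n in ['wrist']:
    d=optics.capture(n);d['s']=s;pickle.dump(d,open(n+'2.pkl','wb'));cv2.imwrite(f'pics/{n}2.png',d['pixels'][:,:,::-1])
E
```

```text
time_s: 2.08
tool_pos: [0.5091, 0.0789, 0.0785]
orientation: [3.142, 0.001, 1.485]
ft_force: [0.4, -0.5, 0.4]
width: 1.003
t 2.08 tcp [0.5091 0.0789 0.0785] rpy [1.800e+02 6.000e-02 8.506e+01] F [ 0.4 -0.5  0.4] w 1.003 q [ 0.04  0.09  1.67 -0.    1.37  0.13]
[-0.9 -0.   0.5] [0.  0.1 0.3]
```

View pics/wrist2.png

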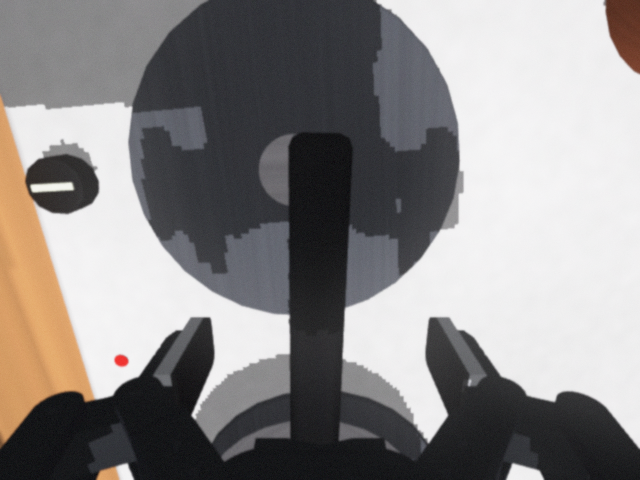

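```bash
python3 - <<'E'
from h import *
d=load('wrist2');s=d['s']
Q=ray(d,[[321,133],[318,300],[315.5,430]],.106,s);v=Q[0]-Q[2];print(Q.round(4),np.degrees(np.arctan2(v[1],v[0])).round(2))
v=v/np.linalg.norm(v);print('axis',Q[0]-.22*v)
P=ray(d,[[129,140],[460,150],[294,314],[180,265],[420,250],[160,60]],.051,s)[:,:2]
A=np.c_[2*P,np.ones(len(P))];c=np.linalg.lstsq(A,(P**2).sum(1),rcond=None)[0];print('plate',c[:2].round(4),np.sqrt(c[2]+c[0]**2+c[1]**2).round(4))
E
python3 -m handwheel '[[[255,0,0,0,0,0,0],[255,0,0,0,0,0,0],[255,0,0,0,0,0,0],[255,0,0,0,0,0,0],[255,0,0,0,0,0,0]]]' 30; python3 go.py
```

```text
[[0.5171 0.1566 0.106 ]
 [0.5115 0.1018 0.106 ]
 [0.5056 0.0451 0.106 ]] 84.08
axis [ 0.49442373 -0.06223868  0.106     ]
plate [0.5038 0.1384] 0.0725
time_s: 2.55
tool_pos: [0.5105, 0.0787, 0.0804]
orientation: [3.138, 0.001, 1.484]
ft_force: [0.2, 0.6, 0.1]
width: 0.299
t 2.55 tcp [0.5105 0.0787 0.0804] rpy [1.7978e+02 3.0000e-02 8.5040e+01] F [0.2 0.6 0.1] w 0.299 q [ 0.04  0.09  1.67 -0.    1.37  0.13]
```

```bash
python3 -m handwheel '[[[255,0,0,0,0,0,0],[255,0,0,0,0,0,0],[255,0,0,0,0,0,0]]]' 50; python3 go.py
```

```text
time_s: 2.8
tool_pos: [0.51, 0.0787, 0.0805]
orientation: [3.139, 0.001, 1.484]
ft_force: [-2.9, -0.2, 2.8]
width: 0.226
t 2.8 tcp [0.51   0.0787 0.0805] rpy [1.7985e+02 3.0000e-02 8.5020e+01] F [-2.9 -0.2  2.8] w 0.226 q [ 0.04  0.09  1.67 -0.    1.38  0.13]
```

```bash
python3 -m handwheel '[[[255,-0.2,7.4,0,0,0,3],[255,-0.8,14.7,0,0,0,6],[255,-1.7,22.1,0,0,0,9],[255,-3.1,29.3,0,0,0,12],[255,-4.8,36.5,0,0,0,15]]]'; python3 go.py
```

```text
time_s: 3.22
tool_pos: [0.546, 0.0712, 0.0805]
orientation: [3.14, -0.001, 1.22]
ft_force: [-1.8, 1.5, 2.8]
width: 0.225
t 3.22 tcp [0.546  0.0712 0.0805] rpy [ 1.799e+02 -5.000e-02  6.987e+01] F [-1.8  1.5  2.8] w 0.225 q [0.03 0.17 1.59 0.   1.39 0.38]
```

```bash
python3 -m handwheel '[[[255,-0.3,9.8,0,0,0,4],[255,-1.4,19.6,0,0,0,8],[255,-3.1,29.3,0,0,0,12],[255,-5.5,38.9,0,0,0,16],[255,-8.5,48.2,0,0,0,20]]]'; python3 go.py
```

```text
time_s: 3.63
tool_pos: [0.589, 0.0466, 0.0806]
orientation: [3.14, -0.002, 0.868]
ft_force: [-0.8, 1.5, 1.7]
width: 0.223
t 3.63 tcp [0.589  0.0466 0.0806] rpy [ 1.7992e+02 -1.1000e-01  4.9710e+01] F [-0.8  1.5  1.7] w 0.223 q [-0.02  0.25  1.49  0.    1.4   0.69]
```

```bash
python3 -m handwheel '[[[255,-0.3,9.8,0,0,0,4],[255,-1.4,19.6,0,0,0,8],[255,-3.1,29.3,0,0,0,12],[255,-5.5,38.9,0,0,0,16],[255,-8.5,48.2,0,0,0,20]]]'; python3 go.py
```

```text
time_s: 4.05
tool_pos: [0.621, 0.0087, 0.0806]
orientation: [3.14, -0.003, 0.516]
ft_force: [-1.1, -0.1, 0.7]
width: 0.225
t 4.05 tcp [0.621  0.0087 0.0806] rpy [ 1.7994e+02 -1.7000e-01  2.9550e+01] F [-1.1 -0.1  0.7] w 0.225 q [-0.08  0.31  1.41  0.    1.42  0.98]
```

```bash
python3 -m handwheel '[[[255,-0.3,9.8,0,0,0,4],[255,-1.4,19.6,0,0,0,8],[255,-3.1,29.3,0,0,0,12],[255,-5.5,38.9,0,0,0,16],[255,-8.5,48.2,0,0,0,20]]]'; python3 go.py .6389 -.0652 .0806 -1.7
```

```text
time_s: 4.47
tool_pos: [0.638, -0.0379, 0.0806]
orientation: [3.141, -0.004, 0.164]
ft_force: [-0.4, 0.0, 0.6]
width: 0.229
t 4.47 tcp [ 0.638  -0.0379  0.0806] rpy [179.98  -0.23   9.39] F [-0.4  0.   0.6] w 0.229 q [-0.15  0.35  1.36  0.    1.43  1.26]
[-3.6 27.1 -0. ] [ 0.  -0.2 11.1]
```

```bash
python3 -m handwheel '[[[255,-0.3,9.5,0,0,0,4],[255,-1.6,18.7,0,0,-0.1,8],[255,-3.6,27,0,0,-0.2,11],[255,-3.6,27,0,0,-0.2,11]]]'; python3 go.py;python3 - <<'E'
from h import *
from workcell import sensors,optics
s=sensors.sense()
for n in ['wrist','top','scene']:
    d=optics.capture(n);d['s']=s;pickle.dump(d,open(n+'3.pkl','wb'));cv2.imwrite(f'pics/{n}3.png',d['pixels'][:,:,::-1])
E
```

```text
time_s: 4.8
tool_pos: [0.6395, -0.0665, 0.0806]
orientation: [3.141, -0.002, -0.031]
ft_force: [0.4, 0.7, 0.3]
width: 0.225
t 4.8 tcp [ 0.6395 -0.0665  0.0806] rpy [ 1.7999e+02 -1.2000e-01 -1.7700e+00] F [0.4 0.7 0.3] w 0.225 q [-0.19  0.36  1.35  0.    1.43  1.41]
```

View pics/wrist3.png

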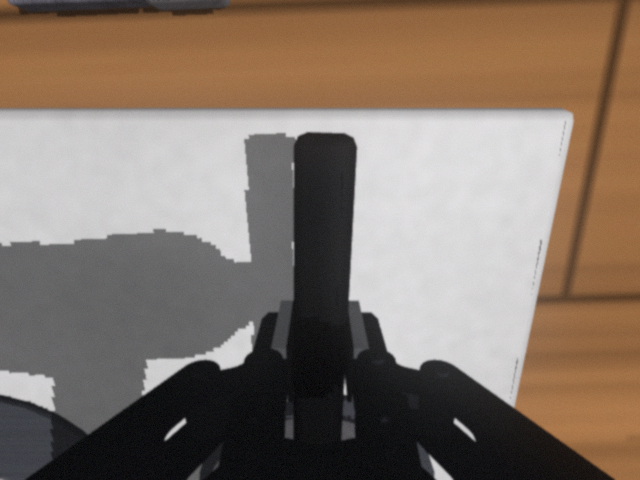

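View pics/scene3.png

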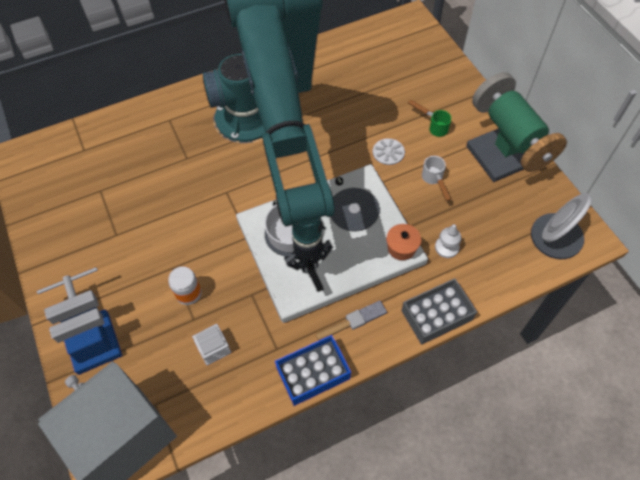

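View pics/top3.png

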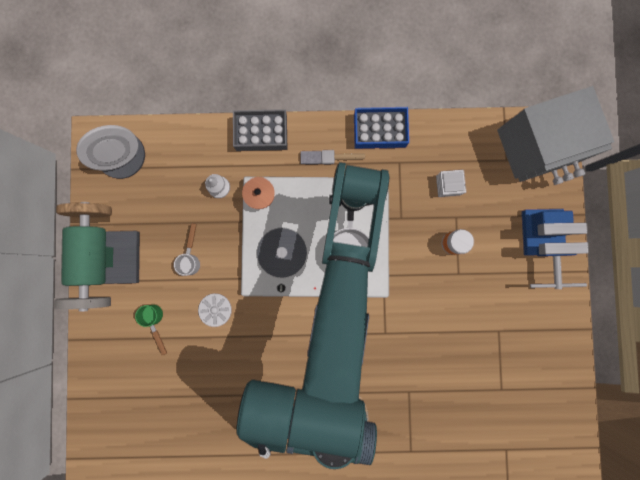

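Run:
```python
from h import *
d=load('wrist3');s=d['s']
Q=ray(d,[[325.5,133],[321,370]],.106,s);v=Q[0]-Q[1];print(Q.round(4),np.degrees(np.arctan2(v[1],v[0])).round(2))
E=ray(d,[[10,110],[565,112]],.045,s);v=E[0]-E[1];print('back',E.round(4),np.degrees(np.arctan2(-v[0],v[1])).round(2))
g=cv2.cvtColor(d['pixels'],cv2.COLOR_RGB2GRAY).astype(int)
def edges(lohi,r):
    row=g[r];return [c for c in range(*lohi) if (row[c]>70)!=(row[c+1]>70)]
for r in (150,200,250,280): print(r,edges((240,420),r))
for c in (50,150,300-100,400,500): 
    col=g[60:140,c]; dd=np.diff(col); print(c,60+dd.argmax(), )
```

```text
[[ 0.7187 -0.0713  0.106 ]
 [ 0.6336 -0.0675  0.106 ]] -2.56
back [[ 0.7304  0.0691  0.045 ]
 [ 0.7221 -0.1804  0.045 ]] -1.92
150 [293, 355]
200 [293, 352]
250 [294, 349]
280 [293, 348]
50 109
150 109
200 108
400 109
500 109
```

```bash
python3 -m handwheel '[[[255,-0.5,-1,0,0,0,-0.4],[255,-0.5,-2,0,0,0,-0.8],[255,-0.5,-2,0,0,0,-0.8]]]'; python3 go.py;python3 - <<'E'
from h import *
from workcell import sensors,optics
s=sensors.sense()
d=optics.capture('wrist');d['s']=s
g=cv2.cvtColor(d['pixels'],cv2.COLOR_RGB2GRAY).astype(int)
L=[]
for r in range(150,285,5):
    row=g[r];e=[c for c in range(240,420) if (row[c]>70)!=(row[c+1]>70)]
    if len(e)==2:L.append([sum(e)/2+.5,r])
Q=ray(d,L,.106,s);p=np.polyfit(Q[:,0],Q[:,1],1);print(len(L),'handle yaw',np.degrees(np.arctan(p[0])), 'y at .7187',np.polyval(p,.7187))
E
```

```text
time_s: 5.2
tool_pos: [0.6391, -0.0627, 0.0806]
orientation: [3.141, -0.002, -0.011]
ft_force: [1.7, -1.0, 1.0]
width: 0.222
t 5.2 tcp [ 0.6391 -0.0627  0.0806] rpy [ 1.7996e+02 -1.3000e-01 -6.3000e-01] F [ 1.7 -1.   1. ] w 0.222 q [-0.19  0.36  1.35 -0.    1.43  1.4 ]
27 handle yaw -1.7283061670438278 y at .7187 -0.0654136365416184
```

```bash
python3 -m handwheel '[[[255,0,1.5,0,0,0,0],[255,0,1.5,0,0,0,0],[255,0,1.5,0,0,0,0]]]'; python3 go.py;  python3 -m handwheel '[[[60,0,0,0,0,0,0],[0,0,0,0,0,0,0],[0,0,0,0,0,0,0],[0,0,0,0,0,0,0],[0,0,0,0,0,0,0]]]'; python3 go.py
```

```text
time_s: 5.5
tool_pos: [0.639, -0.0635, 0.0806]
orientation: [-3.141, -0.002, -0.011]
ft_force: [1.1, 1.3, -0.1]
width: 0.226
t 5.5 tcp [ 0.639  -0.0635  0.0806] rpy [-1.7997e+02 -1.2000e-01 -6.4000e-01] F [ 1.1  1.3 -0.1] w 0.226 q [-0.19  0.36  1.35  0.    1.43  1.39]
time_s: 5.92
tool_pos: [0.6389, -0.0637, 0.0805]
orientation: [-3.141, -0.002, -0.011]
ft_force: [-0.9, 0.3, 0.4]
width: 0.915
t 5.92 tcp [ 0.6389 -0.0637  0.0805] rpy [-1.7998e+02 -1.0000e-01 -6.5000e-01] F [-0.9  0.3  0.4] w 0.915 q [-0.19  0.36  1.35  0.    1.43  1.39]
```

```bash
python3 -m handwheel '[[[0,0,0,-20,0,0,0],[0,0,0,-55,0,0,0],[0,0,0,-95,0,0,0],[0,0,0,-135,0,0,0],[0,0,0,-165,0,0,0]]]'; python3 go.py .472 .422 .24 172
```

```text
time_s: 6.33
tool_pos: [0.639, -0.064, 0.2496]
orientation: [3.141, -0.006, -0.011]
ft_force: [0.2, -0.2, 0.4]
width: 0.996
t 6.33 tcp [ 0.639  -0.064   0.2496] rpy [179.97  -0.34  -0.65] F [ 0.2 -0.2  0.4] w 0.996 q [-0.19  0.29  1.1   0.    1.75  1.39]
[-172.6 -484.     8.4] [   0.5    0.  -172.7]
```

```bash
python3 -m handwheel '[[[0,-7,-20,0,0,0,-7],[0,-14,-40,0,0,0,-14],[0,-21,-60,0,0,0,-21],[0,-28,-80,0,0,0,-28],[0,-35,-100,0,0,0,-35]]]'; python3 go.py .472 .422 .24 172
```

```text
time_s: 6.75
tool_pos: [0.6047, 0.0371, 0.2495]
orientation: [3.138, -0.005, 0.605]
ft_force: [0.6, 0.6, -0.1]
width: 0.998
t 6.75 tcp [0.6047 0.0371 0.2495] rpy [179.77  -0.26  34.67] F [ 0.6  0.6 -0.1] w 0.998 q [-0.03  0.21  1.2  -0.    1.73  0.93]
[ 109.8 -392.1    8.5] [ 4.000e-01  1.000e-01 -1.373e+02]
```

```bash
python3 -m handwheel '[[[0,5,-20,0,0,0,-7],[0,11,-40,0,0,0,-14],[0,17,-60,0,0,0,-21],[0,22,-80,0,0,0,-28],[0,28,-100,0,0,0,-35]]]'; python3 go.py .472 .422 .24 172
```

```text
time_s: 7.17
tool_pos: [0.5703, 0.136, 0.2493]
orientation: [3.136, -0.001, 1.222]
ft_force: [-0.1, -0.3, 0.1]
width: 0.999
t 7.17 tcp [0.5703 0.136  0.2493] rpy [ 1.7966e+02 -7.0000e-02  7.0010e+01] F [-0.1 -0.3  0.1] w 0.999 q [ 0.14  0.16  1.25 -0.    1.72  0.49]
[ 235.1 -190.2    8.5] [   0.3    0.2 -102. ]
```

```bash
python3 -m handwheel '[[[0,17,-13,0,0,0,-7],[0,33,-26,0,0,0,-14],[0,50,-40,0,0,0,-21],[0,66,-53,0,0,0,-28],[0,83,-67,0,0,0,-35]]]'; python3 go.py .472 .422 .24 172
```

```text
time_s: 7.58
tool_pos: [0.5353, 0.2375, 0.2491]
orientation: [3.136, 0.003, 1.838]
ft_force: [0.4, -0.9, 0.8]
width: 0.999
t 7.58 tcp [0.5353 0.2375 0.2491] rpy [1.7968e+02 1.5000e-01 1.0533e+02] F [ 0.4 -0.9  0.8] w 0.999 q [ 0.32  0.16  1.25 -0.    1.72  0.05]
[194.7 -12.4   8.5] [  0.2   0.3 -66.7]
```

```bash
python3 -m handwheel '[[[0,24,-1,2,0,0,-7],[0,48,-3,3,0,0,-14],[0,72,-4,4,0,0,-21],[0,96,-5,5,0,0,-28],[0,120,-7,6,0,0,-35]]]'; python3 go.py .472 .422 .24 172
```

```text
time_s: 8.0
tool_pos: [0.4965, 0.3523, 0.2427]
orientation: [3.139, 0.006, 2.455]
ft_force: [0.0, 0.6, 0.3]
width: 0.998
t 8.0 tcp [0.4965 0.3523 0.2427] rpy [179.83   0.33 140.67] F [0.  0.6 0.3] w 0.998 q [ 0.53  0.21  1.2  -0.    1.72 -0.36]
[63.1 38.4  2.4] [  0.1   0.4 -31.3]
```

```bash
python3 go.py .512 .417 .24 172
```

```text
t 8.0 tcp [0.4965 0.3523 0.2427] rpy [179.83   0.33 140.67] F [0.  0.6 0.3] w 0.998 q [ 0.53  0.21  1.2  -0.    1.72 -0.36]
[29.  59.8  2.7] [  0.1   0.4 -31.3]
```

```bash
python3 -m handwheel '[[[0,6,12,2,0,0,-7],[0,12,24,2,0,0,-14],[0,18,36,2,0,0,-21],[0,24,48,2,0,0.4,-28],[0,29,60,2,0,0.4,-31.3]]]'; python3 -m handwheel '[[[0,0,0,0,0,0,0]]]';python3 go.py
python3 - <<'E'
from h import *
from workcell import sensors,optics
s=sensors.sense()
for n in ['wrist','top','scene']:
    d=optics.capture(n);d['s']=s;pickle.dump(d,open(n+'4.pkl','wb'));cv2.imwrite(f'pics/{n}4.png',d['pixels'][:,:,::-1])
d=load('top4');b=cv2.resize(d['pixels'][160:310,160:400],None,fx=3,fy=3,interpolation=cv2.INTER_CUBIC);cv2.imwrite('pics/top4z.png',b[:,:,::-1])
E
```

```text
time_s: 8.42
tool_pos: [0.5121, 0.4177, 0.2406]
orientation: [3.14, -0.0, 3.007]
ft_force: [-0.2, 0.1, 0.5]
width: 1.0
time_s: 8.5
tool_pos: [0.5122, 0.4194, 0.2398]
orientation: [3.14, -0.001, 3.009]
ft_force: [0.2, -0.1, -0.7]
width: 1.003
t 8.5 tcp [0.5122 0.4194 0.2398] rpy [ 1.7991e+02 -6.0000e-02  1.7242e+02] F [ 0.2 -0.1 -0.7] w 1.003 q [ 0.6   0.34  1.05  0.    1.75 -0.84]
```

View pics/wrist4.png

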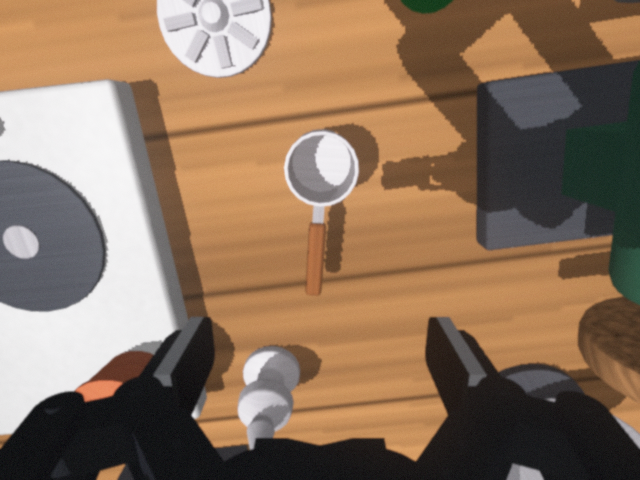

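View pics/top4z.png

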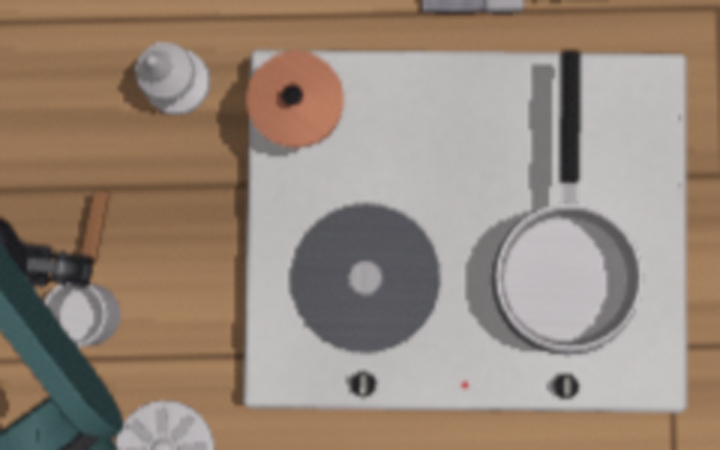

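```bash
cat > fit.py <<'E'
from h import *
def circ(P):
    P=P[:,:2];A=np.c_[2*P,np.ones(len(P))];c=np.linalg.lstsq(A,(P**2).sum(1),rcond=None)[0];return c[:2].round(4),np.sqrt(c[2]+c[0]**2+c[1]**2).round(4)
def yaw(v): return np.degrees(np.arctan2(v[1],v[0])).round(2)
un=lambda p:(np.array(p,float)+.5)/3-.5+160
E
python3 - <<'E'
from fit import *
d=load('top4')
print('rim',circ(ray(d,un([[494,280],[639,280],[566,206],[566,354]]),.113)))
Q=ray(d,un([[570,52],[569.5,182]]),.106);print('h',Q.round(4),yaw(Q[0]-Q[1]))
print('Lplate',circ(ray(d,un([[290,278],[440,278],[365,203],[365,353]]),.051)))
w=load('wrist4');s=w['s']
c,r=circ(ray(w,[[284.5,167],[358.5,167],[321,130.5],[322,206]],.06,s));print('small',c,r)
t=ray(w,[[314,294],[318,224],[319,206]],.052,s);print(t.round(4),yaw(t[0,:2]-c),yaw(t[0]-t[1]),np.linalg.norm(t[0,:2]-c))
# plate in wrist4
g=cv2.cvtColor(w['pixels'],cv2.COLOR_RGB2GRAY);m=((g<110)&(g>40)).astype(np.uint8);m[:,130:]=0;m[330:]=0;m[:150]=0
cs,_=cv2.findContours(m,0,cv2.CHAIN_APPROX_NONE);k=max(cs,key=cv2.contourArea)[:,0];k=k[(k[:,0]>2)]
print('Lplate w',circ(ray(w,k,.051,s)),k.min(0),k.max(0))
e=ray(w,[[125,95],[186,320]],.045,s);print('left edge',e.round(4),yaw(e[1]-e[0]))
E
```

```text
rim (array([ 0.4935, -0.0553]), np.float64(0.0696))
h [[ 0.7135 -0.0649  0.106 ]
 [ 0.5874 -0.0611  0.106 ]] -1.73
Lplate (array([0.5019, 0.1404]), np.float64(0.0745))
small [0.4737 0.4258] 0.0318
[[0.5936 0.4028 0.052 ]
 [0.5235 0.4161 0.052 ]
 [0.5068 0.4193 0.052 ]] -10.85 -10.76 0.12209605670702665
Lplate w (array([0.5032, 0.1425]), np.float64(0.0732)) [  3 161] [105 310]
left edge [[0.3925 0.2699 0.045 ]
 [0.6091 0.2679 0.045 ]] -0.53
```

Run:
```python
from fit import *
a=cv2.resize(load('top4')['pixels'][220:285,310:380],None,fx=8,fy=8,interpolation=cv2.INTER_CUBIC)
cv2.imwrite('pics/a.png',a[:,:,::-1])
b=cv2.resize(load('scene4')['pixels'][180:280,240:400],None,fx=5,fy=5,interpolation=cv2.INTER_CUBIC)
cv2.imwrite('pics/b.png',b[:,:,::-1])
```

```text
(no output)
```

View pics/a.png

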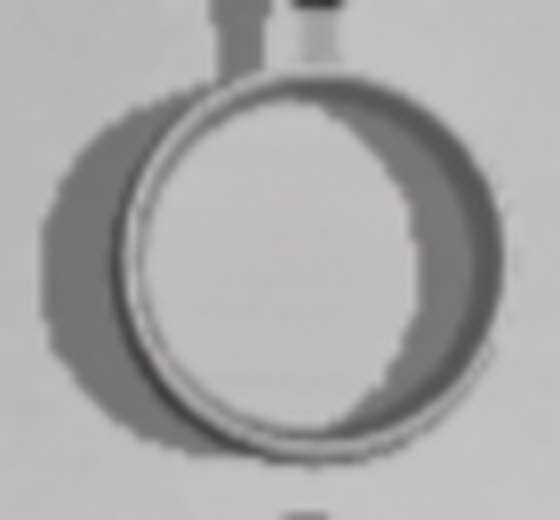

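View pics/b.png

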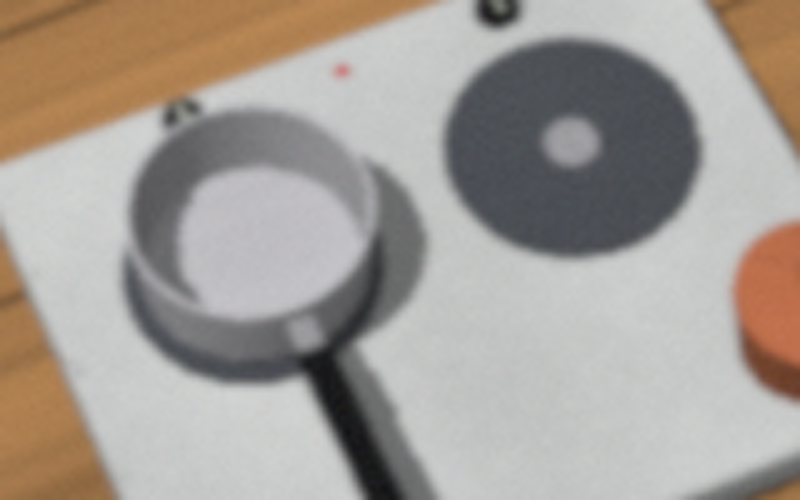

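Run:
```python
from fit import *
d=load('top4')
f=lambda p:(np.array(p,float)+.5)/8-.5+[310,220]
print('rim top',circ(ray(d,f([[120,258],[513,258],[316,62],[316,455]]),.113)))
s=load('scene4')
f=lambda p:(np.array(p,float)+.5)/5-.5+[240,180]
print('rim scene',circ(ray(s,f([[128,215],[379,215],[254,106],[250,322]]),.113)))
print('Rplate scene',circ(ray(s,f([[123,262],[382,262],[245,383],[150,335],[178,363]]),.051)))
print('Lplate scene',circ(ray(s,f([[444,147],[702,147],[570,37],[575,257]]),.051)))
```

```text
rim top (array([ 0.4967, -0.0572]), np.float64(0.07))
rim scene (array([ 0.5023, -0.0574]), np.float64(0.0692))
Rplate scene (array([ 0.5   , -0.0605]), np.float64(0.0733))
Lplate scene (array([0.506 , 0.1399]), np.float64(0.0752))
```

```bash
python3 go.py
python3 - <<'E'
from fit import *
from workcell import sensors,optics
s=sensors.sense();w=optics.capture('wrist');w['s']=s;pickle.dump(w,open('wrist5.pkl','wb'))
b=cv2.resize(w['pixels'][110:310,260:380],None,fx=3,fy=3,interpolation=cv2.INTER_CUBIC);cv2.imwrite('pics/w5.png',b[:,:,::-1])
g=cv2.cvtColor(w['pixels'],cv2.COLOR_RGB2GRAY);m=((g<110)&(g>40)).astype(np.uint8);m[:,130:]=0;m[330:]=0;m[:150]=0
cs,_=cv2.findContours(m,0,cv2.CHAIN_APPROX_NONE);k=max(cs,key=cv2.contourArea)[:,0];k=k[(k[:,0]>2)]
print('Lplate w',circ(ray(w,k,.051,s)),k.min(0),k.max(0))
E
```

```text
t 8.65 tcp [0.512  0.4172 0.2404] rpy [ 1.7998e+02 -5.0000e-02  1.7218e+02] F [ 0.3 -0.4  0.1] w 0.998 q [ 0.6   0.34  1.06  0.    1.75 -0.84]
Lplate w (array([0.5032, 0.1424]), np.float64(0.0733)) [  3 162] [108 310]
```

View pics/w5.png

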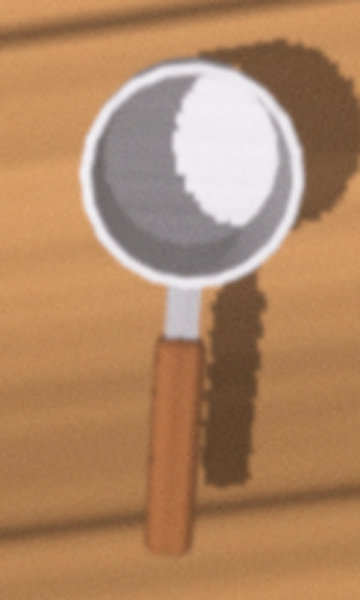

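Run:
```python
from fit import *
w=load('wrist5');s=w['s'];print(s['tool_pos'],np.degrees(s['orientation']))
f=lambda p:(np.array(p,float)+.5)/3-.5+[260,110]
c,r=circ(ray(w,f([[80,174],[303,174],[191.5,60],[191.5,288]]),.06,s));print('small',c,r)
t=ray(w,f([[169,555],[180,337],[183,310]]),.052,s);print(t.round(4),yaw(t[0,:2]-c),yaw(t[0]-t[1]),np.linalg.norm(t[0,:2]-c))
e=ray(w,[[125,95],[186,320]],.045,s);print('left edge',yaw(e[1]-e[0]))
d=load('top0');
t=ray(d,un([[100,193],[90,262],[79,314]]),[.052,.052,.06]);print('top',t.round(4),yaw(t[0]-t[1]),yaw(t[0]-t[2]))
```

```text
[0.51200771 0.41724352 0.24035074] [ 1.79982968e+02 -4.91687558e-02  1.72179346e+02]
small [0.4734 0.4254] 0.032
[[0.5947 0.4019 0.052 ]
 [0.5218 0.4155 0.052 ]
 [0.5135 0.4175 0.052 ]] -10.97 -10.55 0.12352336224906421
left edge -0.77
top [[0.592  0.403  0.052 ]
 [0.5234 0.4131 0.052 ]
 [0.4719 0.422  0.06  ]] -8.41 -9.0
```

```bash
python3 go.py .473 .424 .13 170
```

```text
t 8.7 tcp [0.5121 0.417  0.2406] rpy [ 1.7997e+02 -3.0000e-02  1.7217e+02] F [ 0.8 -0.2 -0.7] w 1.001 q [ 0.6   0.34  1.06  0.    1.75 -0.84]
[ 39.6   1.5 110.6] [ 0.  -0.   2.2]
```

```bash
python3 -m handwheel '[[[0,20,1,20,0,0,1],[0,40,1.5,50,0,0,2.2],[0,40,1.5,85,0,0,2.2],[0,40,1.5,110,0,0,2.2],[0,40,1.5,110,0,0,2.2]]]'; python3 -m handwheel '[[[0,0,0,0,0,0,0]]]'; python3 go.py .473 .424 .010 170;python3 - <<'E'
from fit import *
from workcell import sensors,optics
s=sensors.sense();w=optics.capture('wrist');w['s']=s;pickle.dump(w,open('wrist6.pkl','wb'))
cv2.imwrite('pics/w6.png',w['pixels'][:,:,::-1])
E
```

```text
time_s: 9.12
tool_pos: [0.4689, 0.4208, 0.1235]
orientation: [-3.132, -0.009, 2.965]
ft_force: [-0.9, -0.1, -1.9]
width: 1.001
time_s: 9.2
tool_pos: [0.4689, 0.4202, 0.124]
orientation: [-3.132, -0.009, 2.964]
ft_force: [0.8, -0.2, 2.1]
width: 1.001
t 9.2 tcp [0.4689 0.4202 0.124 ] rpy [-179.45   -0.54  169.84] F [ 0.8 -0.2  2.1] w 1.001 q [ 0.64  0.31  1.32  0.    1.52 -0.75]
[ -4.4   5.5 113.9] [-0.5 -0.5 -0.2]
```

View pics/w6.png

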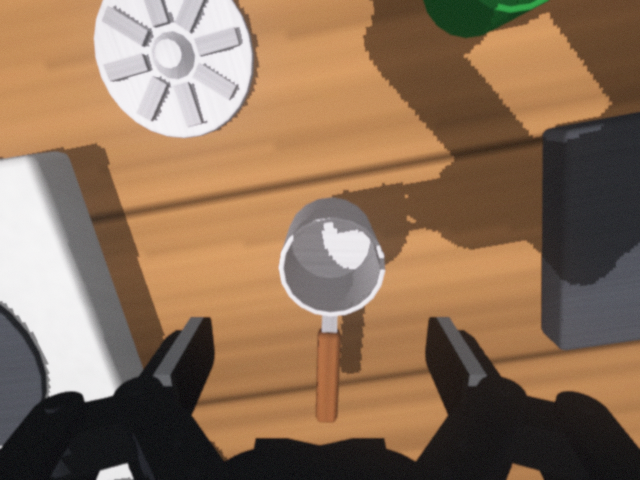

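```bash
python3 - <<'E'
from fit import *
w=load('wrist6');s=w['s']
c,r=circ(ray(w,[[279,267],[384.5,267],[331,314.5],[294,302],[368,302]],.06,s));print('small',c,r)
t=ray(w,[[326,421],[329,335]],.052,s);print(t.round(4),yaw(t[0,:2]-c),yaw(t[0]-t[1]),np.linalg.norm(t[0,:2]-c))
E
python3 go.py .473 .425 .010 169.7
```

```text
small [0.4733 0.4257] 0.0316
[[0.5929 0.4017 0.052 ]
 [0.5231 0.4158 0.052 ]] -11.33 -11.39 0.12199411644515741
t 9.25 tcp [0.4686 0.4199 0.1235] rpy [-179.39   -0.6   169.84] F [-0.5 -0.4 -2. ] w 0.998 q [ 0.64  0.31  1.32  0.    1.52 -0.75]
[ -4.6   7.  113.4] [-0.6 -0.6  0.1]
```

```bash
python3 -m handwheel '[[[0,-5,7,20,-0.6,-0.6,0.8],[0,-5,7,50,-0.6,-0.6,0.8],[0,-5,7,75,-0.6,-0.6,0.8],[0,-5,7,95,-0.6,-0.6,0.8],[0,-5,7,105,-0.6,-0.6,0.8]]]'; python3 -m handwheel '[[[0,0,0,0,0,0,0]]]'; python3 go.py .4735 .4255 .010 169
```

```text
time_s: 9.67
tool_pos: [0.4737, 0.4246, 0.0178]
orientation: [-3.141, -0.0, 2.949]
ft_force: [-0.3, -1.0, -0.1]
width: 1.0
time_s: 9.75
tool_pos: [0.4735, 0.424, 0.0169]
orientation: [-3.139, -0.002, 2.949]
ft_force: [-0.9, -0.7, -0.2]
width: 1.002
t 9.75 tcp [0.4735 0.424  0.0169] rpy [-1.7986e+02 -1.0000e-01  1.6895e+02] F [-0.9 -0.7 -0.2] w 1.002 q [ 0.64  0.4   1.42 -0.    1.32 -0.74]
[0.3 1.5 6.9] [-0.1 -0.1 -0. ]
```

Now I'll drop the last few mm and close.

```bash
python3 -m handwheel '[[[0,0,1.5,5,0,0,0],[0,0,1.5,5,0,0,0],[120,0,1.5,5,0,0,0],[120,0,1.5,5,0,0,0],[120,0,1.5,5,0,0,0]]]' 35; python3 -m handwheel '[[[200,0,0,0,0,0,0],[200,0,0,0,0,0,0],[200,0,0,0,0,0,0],[200,0,0,0,0,0,0]]]' 35; python3 go.py
python3 - <<'E'
from fit import *
from workcell import sensors,optics
s=sensors.sense();w=optics.capture('wrist');w['s']=s;pickle.dump(w,open('wrist7.pkl','wb'))
cv2.imwrite('pics/w7.png',w['pixels'][:,:,::-1])
E
```

```text
time_s: 10.17
tool_pos: [0.4748, 0.4261, 0.0141]
orientation: [-3.141, 0.001, 2.949]
ft_force: [-0.3, -0.0, 4.6]
width: 0.753
time_s: 10.5
tool_pos: [0.4747, 0.4262, 0.0141]
orientation: [-3.141, 0.001, 2.949]
ft_force: [-0.6, 0.5, 0.2]
width: 0.755
t 10.5 tcp [0.4747 0.4262 0.0141] rpy [-1.7999e+02  3.0000e-02  1.6896e+02] F [-0.6  0.5  0.2] w 0.755 q [ 0.64  0.41  1.42 -0.    1.31 -0.73]
```

View pics/w7.png

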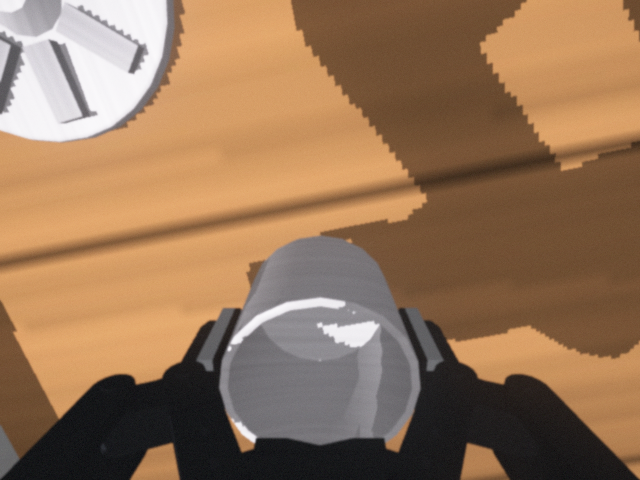

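```bash
python3 -m handwheel '[[[200,0,0,-5,0,0,0],[200,0,0,-20,0,0,0],[200,0,0,-45,0,0,0],[200,0,0,-75,0,0,0],[200,0,0,-105,0,0,0]]]' 60; python3 go.py .5055 .1395 .16 178.3
```

```text
time_s: 10.97
tool_pos: [0.4736, 0.4254, 0.1182]
orientation: [-3.138, -0.003, 2.949]
ft_force: [-0.1, -0.3, -3.0]
width: 0.751
t 10.97 tcp [0.4736 0.4254 0.1182] rpy [-1.7980e+02 -1.4000e-01  1.6896e+02] F [-0.1 -0.3 -3. ] w 0.751 q [ 0.64  0.33  1.31 -0.    1.51 -0.74]
[ -86.  -274.6  -41.1] [-0.2 -0.2 -9.3]
```

```bash
python3 -m handwheel '[[[200,-4,-13,-25,0,0,-1],[200,-12,-37,-40,0,0,-2],[200,-20,-64,-41,0,0,-3],[200,-29,-92,-41,0,0,-4],[200,-37,-118,-41,0,0,-5]]]'; python3 go.py .5055 .1395 .16 178.3
```

```text
time_s: 11.38
tool_pos: [0.4871, 0.3011, 0.1594]
orientation: [-3.138, -0.003, 3.037]
ft_force: [0.4, 0.4, -3.1]
width: 0.749
t 11.38 tcp [0.4871 0.3011 0.1594] rpy [-1.7978e+02 -1.7000e-01  1.7403e+02] F [ 0.4  0.4 -3.1] w 0.749 q [ 0.46  0.17  1.43 -0.    1.55 -1.01]
[ -35.1 -158.9   -0. ] [-0.2 -0.2 -4.3]
```

```bash
python3 -m handwheel '[[[200,-6,-28,0,0,0,-1],[200,-13,-60,0,0,0,-2],[200,-21,-95,0,0,0,-3],[200,-29,-130,0,0,0,-4],[200,-35,-159,0,0,0,-4.3]]]'; python3 -m handwheel '[[[200,0,0,0,0,0,0],[200,0,0,0,0,0,0]]]'; python3 go.py .5055 .1395 .10 178.3
python3 - <<'E'
from fit import *
from workcell import sensors,optics
s=sensors.sense()
for n in ['wrist','top','scene']:
    w=optics.capture(n);w['s']=s;pickle.dump(w,open(n+'8.pkl','wb'));cv2.imwrite(f'pics/{n}8.png',w['pixels'][:,:,::-1])
b=cv2.resize(load('scene8')['pixels'][150:280,270:430],None,fx=5,fy=5,interpolation=cv2.INTER_CUBIC);cv2.imwrite('pics/b8.png',b[:600,:,::-1])
E
```

```text
time_s: 11.8
tool_pos: [0.5048, 0.1369, 0.1593]
orientation: [-3.137, -0.005, 3.112]
ft_force: [0.3, 0.2, -3.2]
width: 0.746
time_s: 11.97
tool_pos: [0.5044, 0.1352, 0.1586]
orientation: [-3.136, -0.006, 3.109]
ft_force: [-0.6, 0.3, -3.8]
width: 0.746
t 11.97 tcp [0.5044 0.1352 0.1586] rpy [-179.71   -0.37  178.12] F [-0.6  0.3 -3.8] w 0.746 q [ 0.16  0.06  1.55 -0.    1.54 -1.38]
[-1.4  4.7 58.5] [-0.3 -0.4 -0.2]
```

View pics/wrist8.png

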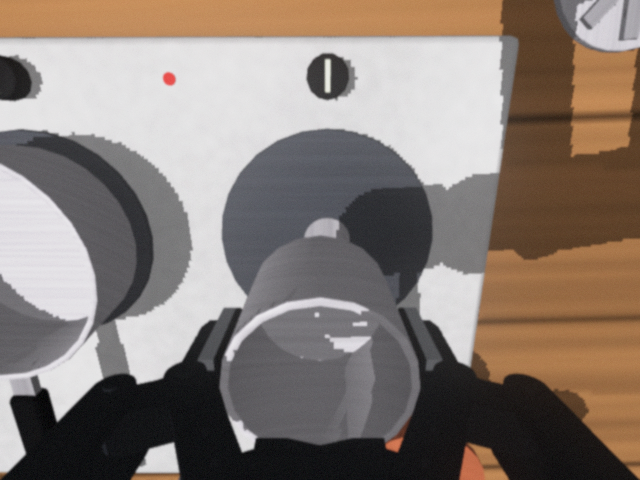

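View pics/b8.png

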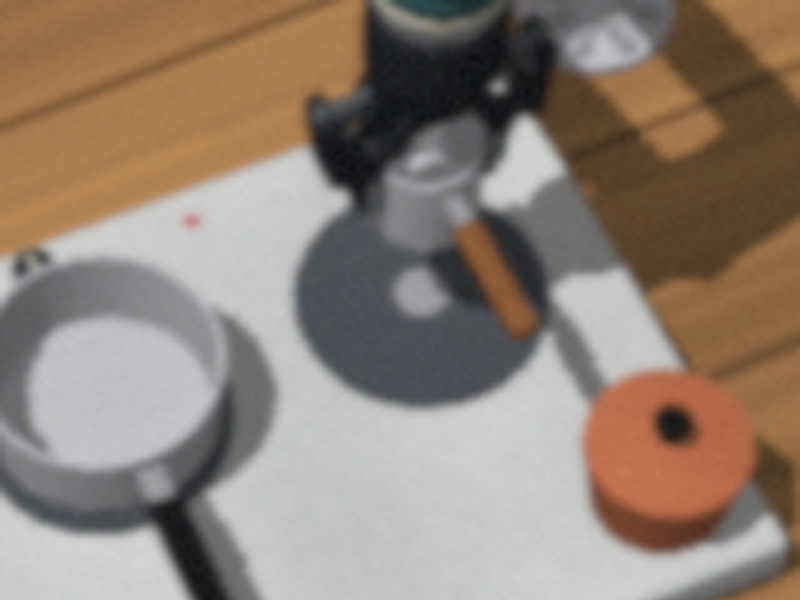

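View pics/top8.png

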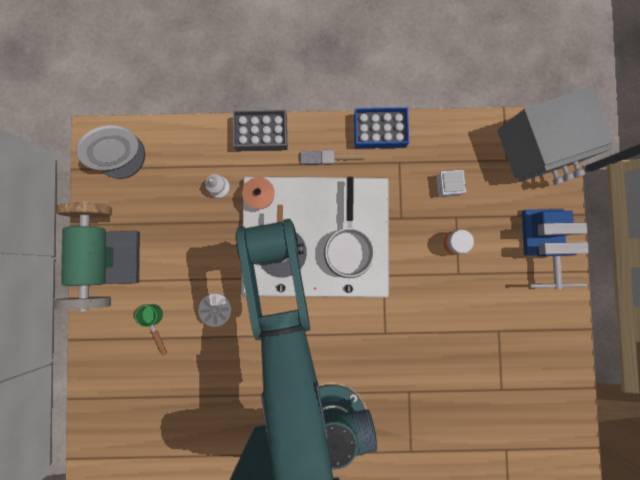

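Run:
```python
from fit import *
w=load('wrist8');s=w['s']
print('Lplate',circ(ray(w,[[222,230],[432.5,230],[327,128],[260,152],[398,154],[240,275]],.051,s)))
e=ray(w,[[10,38],[500,38]],.045,s);v=e[1]-e[0];print('front edge',e.round(4),np.degrees(np.arctan2(-v[0],v[1])).round(2))
g=cv2.cvtColor(w['pixels'],cv2.COLOR_RGB2HSV)
k=ray(w,[[328,77]],.059,s);print('knob',k)
# scene: held pan handle: tip edges. heights: TCP-grasp z diff
sc=load('scene8');f=lambda p:(np.array(p,float)+.5)/5-.5+[270,150]
dz=s['tool_pos'][2]-.0141
t=ray(sc,f([[522,328],[470,228]]),.052+dz);print('scene handle',t.round(4),yaw(t[0]-t[1]))
tp=load('top8');b=cv2.resize(tp['pixels'][180:260,240:340],None,fx=8,fy=8,interpolation=cv2.INTER_CUBIC);cv2.imwrite('pics/t8.png',b[:600,:,::-1])
```

```text
Lplate (array([0.5008, 0.1399]), np.float64(0.0724))
front edge [[ 0.3699 -0.0522  0.045 ]
 [ 0.3799  0.2481  0.045 ]] -1.9
knob [[0.39962369 0.14244296 0.059     ]]
scene handle [[0.6278 0.1305 0.1965]
 [0.5604 0.1351 0.1965]] -3.88
```

View pics/t8.png

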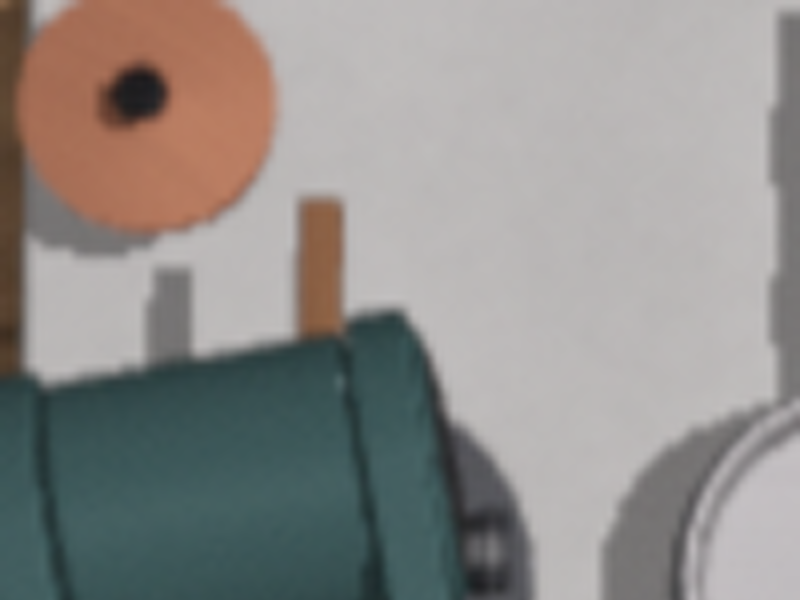

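```bash
python3 go.py .504 .1395 .085 178.2
```

```text
t 12.12 tcp [0.5044 0.1378 0.1589] rpy [-179.75   -0.32  178.38] F [ 1.   0.3 -3.9] w 0.748 q [ 0.16  0.06  1.55 -0.    1.54 -1.38]
[ 0.1  2.  73.9] [-0.2 -0.3  0.2]
```

```bash
python3 -m handwheel '[[[200,0,1,15,-0.2,-0.3,0],[200,0,2,32,-0.2,-0.3,0],[200,0,2,50,-0.2,-0.3,0],[200,0,2,65,-0.2,-0.3,0],[200,0,2,74,-0.2,-0.3,0]]]'; python3 -m handwheel '[[[200,0,0,0,0,0,0],[200,0,0,0,0,0,0]]]'; python3 go.py .504 .1395 .067 178.2
```

```text
time_s: 12.53
tool_pos: [0.5026, 0.1408, 0.0826]
orientation: [-3.14, -0.004, 3.116]
ft_force: [-0.3, -0.2, -3.8]
width: 0.75
time_s: 12.7
tool_pos: [0.5018, 0.1417, 0.0818]
orientation: [-3.14, -0.006, 3.117]
ft_force: [0.2, 0.9, -3.2]
width: 0.746
t 12.7 tcp [0.5018 0.1417 0.0818] rpy [-179.94   -0.36  178.6 ] F [ 0.2  0.9 -3.2] w 0.746 q [ 0.17  0.11  1.65  0.    1.39 -1.38]
[-2.4 -2.1 14.8] [-0.1 -0.4  0.4]
```

```bash
python3 -m handwheel '[[[200,-1,-1,3,-0.1,-0.4,0.2],[200,-2.4,-2,6,-0.1,-0.4,0.4],[200,-2.4,-2,9,-0.1,-0.4,0.4],[200,-2.4,-2,11,-0.1,-0.4,0.4],[200,-2.4,-2,11.5,-0.1,-0.4,0.4]]]';  python3 go.py .504 .1395 .0651 178.2
```

```text
time_s: 13.12
tool_pos: [0.504, 0.1395, 0.0701]
orientation: [3.141, 0.001, 3.11]
ft_force: [-0.0, 0.9, -3.8]
width: 0.747
t 13.12 tcp [0.504  0.1395 0.0701] rpy [1.7997e+02 3.0000e-02 1.7819e+02] F [-0.   0.9 -3.8] w 0.747 q [ 0.16  0.12  1.67  0.    1.36 -1.38]
[-0. -0.  5.] [ 0.  0. -0.]
```

```bash
python3 -m handwheel '[[[200,0,0,1,0,0,0],[200,0,0,2,0,0,0],[200,0,0,3,0,0,0],[200,0,0,3.5,0,0,0],[200,0,0,4,0,0,0]]]';  python3 go.py .504 .1395 .0651 178.2
python3 - <<'E'
from fit import *
from workcell import sensors,optics
s=sensors.sense()
for n in ['wrist','scene']:
    w=optics.capture(n);w['s']=s;pickle.dump(w,open(n+'9.pkl','wb'));cv2.imwrite(f'pics/{n}9.png',w['pixels'][:,:,::-1])
b=cv2.resize(load('scene9')['pixels'][150:270,270:430],None,fx=5,fy=5,interpolation=cv2.INTER_CUBIC);cv2.imwrite('pics/b9.png',b[:,:,::-1])
E
```

```text
time_s: 13.53
tool_pos: [0.504, 0.1395, 0.0661]
orientation: [3.141, 0.001, 3.11]
ft_force: [0.3, 1.0, -3.4]
width: 0.747
t 13.53 tcp [0.504  0.1395 0.0661] rpy [1.7997e+02 3.0000e-02 1.7819e+02] F [ 0.3  1.  -3.4] w 0.747 q [ 0.16  0.12  1.67  0.    1.35 -1.38]
[0. 0. 1.] [ 0.  0. -0.]
```

View pics/b9.png

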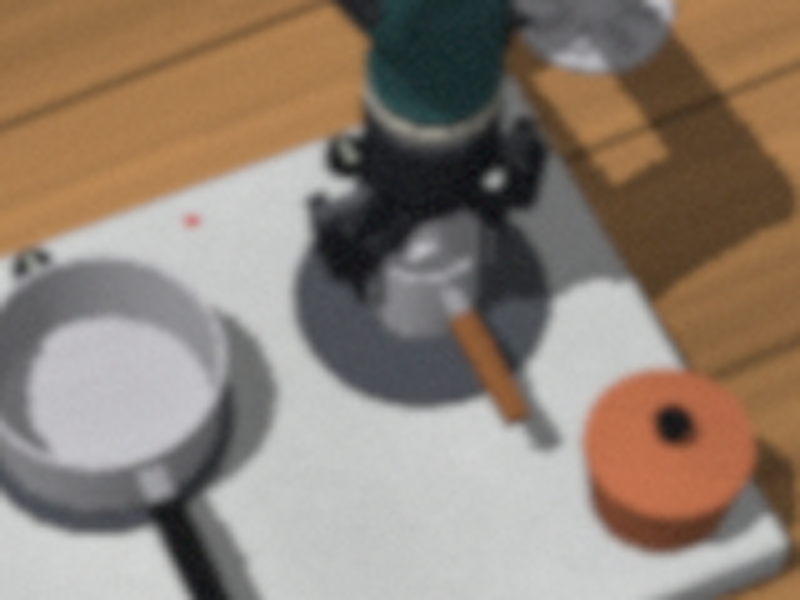

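View pics/wrist9.png

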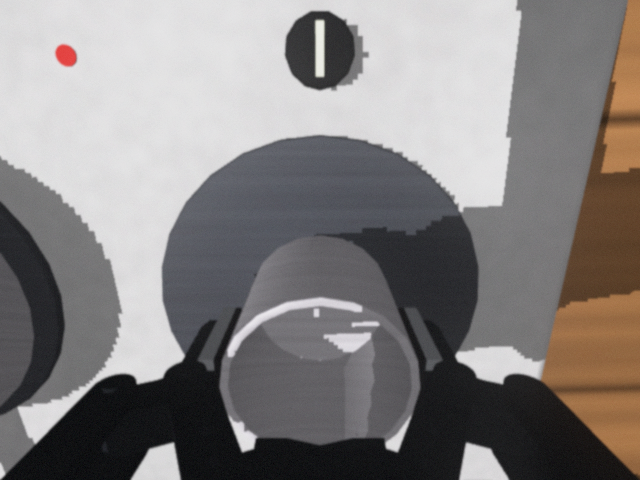

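Run:
```python
from fit import *
w=load('wrist9');s=w['s']
q=ray(w,[[320,136],[320,235.5]],.0515,s);print(q.round(4),'expect diff .043:',(q[1]-q[0]).round(4))
sc=load('scene9');f=lambda p:(np.array(p,float)+.5)/5-.5+[270,150]
t=ray(sc,f([[512,416],[460,315]]),.052+.052);print('scene handle',t.round(4),yaw(t[0]-t[1]),np.linalg.norm(t[0]-t[1]))
# wide handle in the same picture
b=cv2.resize(sc['pixels'][190:310,250:410],None,fx=5,fy=5,interpolation=cv2.INTER_CUBIC);cv2.imwrite('pics/b10.png',b[:,:,::-1])
```

```text
[[0.4293 0.1415 0.0515]
 [0.4715 0.1402 0.0515]] expect diff .043: [ 0.0423 -0.0013  0.    ]
scene handle [[0.6269 0.131  0.104 ]
 [0.5565 0.1354 0.104 ]] -3.65 0.07053803690164326
```

View pics/b10.png

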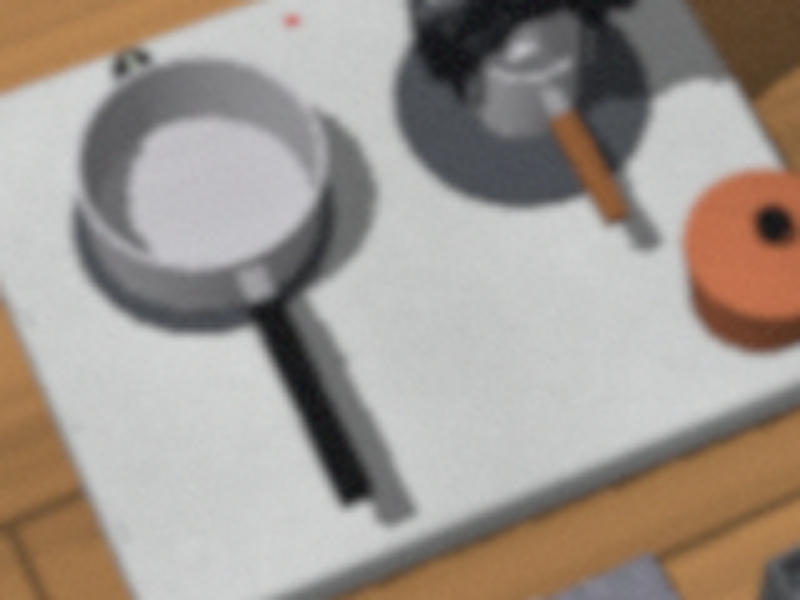

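Run:
```python
from fit import *
sc=load('scene9');im=sc['pixels'];f=lambda p:(np.array(p,float)+.5)/5-.5+[250,190]
t=ray(sc,f([[353,500],[268,312]]),.106);print('wide',yaw(t[0]-t[1]))
h=cv2.cvtColor(im,cv2.COLOR_RGB2HSV)
for nm,m,z in [('wood',(h[...,1]>120)&(h[...,0]<25)&(h[...,2]>60),.104),('black',h[...,2]<60,.106)]:
    mm=np.zeros(m.shape,bool)
    if nm=='wood': mm[212:236,358:378]=m[212:236,358:378]
    else: mm[252:292,300:325]=m[252:292,300:325]
    v,u=np.nonzero(mm);P=ray(sc,np.c_[u,v],z)[:,:2];c=P.mean(0);_,_,V=np.linalg.svd(P-c);d=V[0]*np.sign(V[0][0]);print(nm,len(P),c.round(4),yaw(d),np.ptp((P-c)@d).round(3))
w=load('top8')
h=cv2.cvtColor(w['pixels'],cv2.COLOR_RGB2HSV);m=(h[...,1]>100)&(h[...,0]<25);mm=np.zeros(m.shape,bool);mm[203:221,275:286]=m[203:221,275:286];v,u=np.nonzero(mm);P=ray(w,np.c_[u,v],.196)[:,:2];c=P.mean(0);_,_,V=np.linalg.svd(P-c);d=V[0]*np.sign(V[0][0]);print('top8',len(P),c.round(4),yaw(d))
```

```text
wide -3.18
wood 107 [0.5911 0.135 ] -2.02 0.068
black 239 [ 0.6588 -0.0647] -1.54 0.123
top8 60 [0.6021 0.1333] -0.89
```

```bash
python3 -m handwheel '[[[200,0,0,0.5,0,0,0],[200,0,0,1,0,0,0],[200,0,0,1.2,0,0,0]]]';  python3 go.py
```

```text
time_s: 13.88
tool_pos: [0.504, 0.1395, 0.0653]
orientation: [3.141, 0.001, 3.11]
ft_force: [-1.7, -0.2, -0.3]
width: 0.748
t 13.88 tcp [0.504  0.1395 0.0653] rpy [1.7997e+02 4.0000e-02 1.7819e+02] F [-1.7 -0.2 -0.3] w 0.748 q [ 0.16  0.12  1.67  0.    1.35 -1.38]
```

```bash
python3 -m handwheel '[[[200,0,0,0.3,0,0,0],[200,0,0,0.4,0,0,0]]]' 20; python3 -m handwheel '[[[50,0,0,0,0,0,0],[40,0,0,0,0,0,0],[20,0,0,0,0,0,0],[0,0,0,0,0,0,0],[0,0,0,0,0,0,0]]]' 20; python3 -m handwheel '[[[0,0,0,0,0,0,0],[0,0,0,0,0,0,0]]]'; python3 go.py
```

```text
time_s: 14.05
tool_pos: [0.504, 0.1395, 0.0653]
orientation: [3.141, 0.001, 3.11]
ft_force: [-0.7, -0.5, -0.3]
width: 0.749
time_s: 14.47
tool_pos: [0.5043, 0.1396, 0.0656]
orientation: [3.141, 0.002, 3.11]
ft_force: [-0.5, 0.1, -0.2]
width: 0.996
time_s: 14.63
tool_pos: [0.5045, 0.1396, 0.0656]
orientation: [3.141, 0.002, 3.11]
ft_force: [0.5, -0.2, 0.2]
width: 1.003
t 14.63 tcp [0.5045 0.1396 0.0656] rpy [1.7996e+02 1.1000e-01 1.7819e+02] F [ 0.5 -0.2  0.2] w 1.003 q [ 0.16  0.12  1.67  0.    1.35 -1.38]
```

Released. I'll rise straight up, then back off toward the robot for a clear view.

```bash
python3 -m handwheel '[[[0,0,0,-8,0,0,0],[0,0,0,-30,0,0,0],[0,0,0,-65,0,0,0],[0,0,0,-105,0,0,0],[0,0,0,-145,0,0,0]]]'; python3 -m handwheel '[[[0,35,0,-20,0,0,0],[0,75,10,-40,0,0,0],[0,110,30,-40,0,0,0],[0,120,65,-40,0,0,0],[0,120,100,-40,0,0,0]]]';python3 -m handwheel '[[[0,20,35,0,0,0,0],[0,20,75,0,0,0,0],[0,20,115,0,0,0,0],[0,20,150,0,0,0,0],[0,20,150,0,0,0,0]]]'; python3 go.py
python3 - <<'E'
from fit import *
from workcell import sensors,optics
for n in ['top','scene']:
    w=optics.capture(n);pickle.dump(w,open(n+'10.pkl','wb'));cv2.imwrite(f'pics/{n}10.png',w['pixels'][:,:,::-1])
b=cv2.resize(load('top10')['pixels'][170:300,238:395],None,fx=5,fy=4.6,interpolation=cv2.INTER_CUBIC);cv2.imwrite('pics/t10z.png',b[:600,:800,::-1])
b=cv2.resize(load('scene10')['pixels'][150:300,240:440],None,fx=4,fy=4,interpolation=cv2.INTER_CUBIC);cv2.imwrite('pics/s10z.png',b[:,:,::-1])
E
```

```text
time_s: 15.05
tool_pos: [0.5035, 0.1394, 0.2122]
orientation: [3.141, 0.001, 3.11]
ft_force: [0.6, 0.1, -0.3]
width: 1.0
time_s: 15.47
tool_pos: [0.3844, 0.2438, 0.255]
orientation: [3.139, 0.005, 3.109]
ft_force: [0.8, -0.4, 0.1]
width: 1.001
time_s: 15.88
tool_pos: [0.3682, 0.3994, 0.2544]
orientation: [3.137, 0.003, 3.115]
ft_force: [1.3, -0.1, -0.3]
width: 0.999
t 15.88 tcp [0.3682 0.3994 0.2544] rpy [1.7972e+02 1.6000e-01 1.7848e+02] F [ 1.3 -0.1 -0.3] w 0.999 q [ 0.72  0.06  1.35  0.    1.72 -0.82]
```

View pics/top10.png

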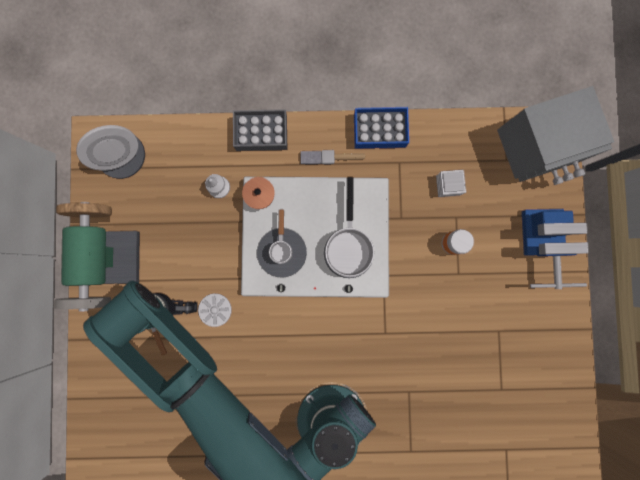

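View pics/t10z.png

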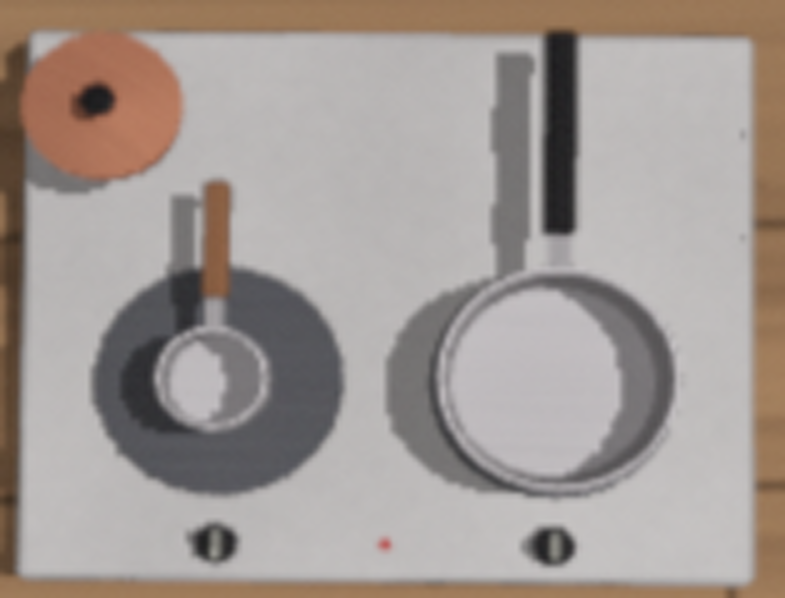

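View pics/s10z.png

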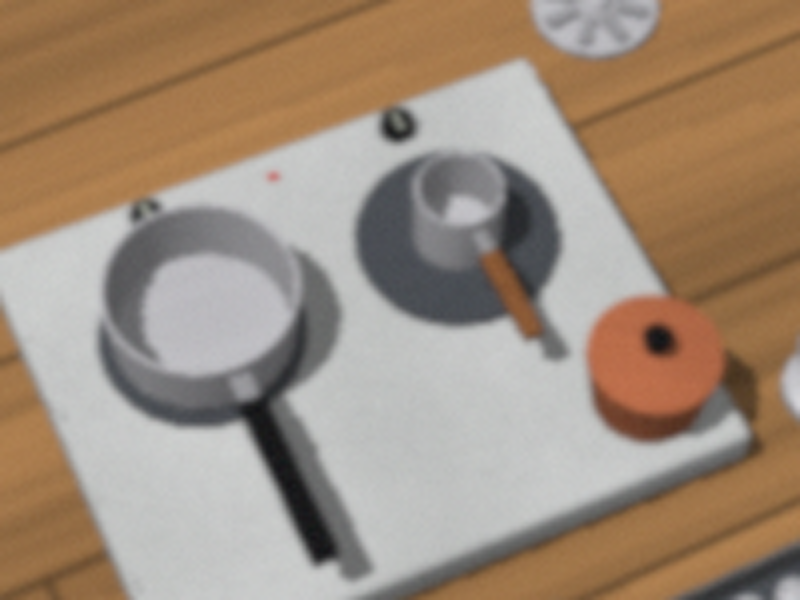

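Run:
```python
from fit import *
d=load('top10');f=lambda p:(np.array(p,float)+.5)/[5,4.6]-.5+[238,170]
print('small',circ(ray(d,f([[154,378],[270,378],[212,324],[212,433]]),.111)))
print('plate',circ(ray(d,f([[92,380],[344,380],[218,266],[218,494]]),.051)))
print('wide',circ(ray(d,f([[435,384],[678,384],[556,268],[556,496]]),.113)))
h=cv2.cvtColor(d['pixels'],cv2.COLOR_RGB2HSV)
for nm,m,z,(a,b,c,e) in [('wood',(h[...,1]>90)&(h[...,0]<25)&(h[...,2]>60),.103,(209,234,274,290)),('black',h[...,2]<70,.106,(178,219,340,360))]:
    mm=np.zeros(m.shape,bool);mm[a:b,c:e]=m[a:b,c:e]
    v,u=np.nonzero(mm);P=ray(d,np.c_[u,v],z)[:,:2];k=P.mean(0);_,_,V=np.linalg.svd(P-k);q=V[0]*np.sign(V[0][0]);print(nm,len(P),k.round(4),yaw(q),np.ptp((P-k)@q).round(3))
```

```text
small (array([0.5007, 0.1399]), np.float64(0.0335))
plate (array([0.5023, 0.1408]), np.float64(0.0744))
wide (array([ 0.4945, -0.0565]), np.float64(0.0699))
wood 111 [0.5865 0.1368] -2.14 0.067
black 237 [ 0.6513 -0.0631] -1.85 0.117
```

```bash
python3 -c "
from workcell import job
print(job.close_job())"
```

```text
the job is handed in; nothing more can be done
None
```

I turned the wide pan so its handle points to the hob's back, then set the small pan upright on the left plate. The job is handed in, at about 16 s on the clock with the 58 s limit; no verdict came back.

- **Wide pan:** I gripped it by the handle and slid it round its own axis at constant height. The last overhead picture has its handle at −1.85°; my hob-angle estimates run from −1.6° to −1.9°. Its centre measures about 2–3 mm off the right plate's centre.
- **Small pan:** I gripped it across the body and lowered it slowly until its weight came off the wrist, then released. Its centre is about 2 mm off the left plate's centre, and its handle is at −2.1°, within about 0.5° of the hob's axis.
- **Everything else:** In the last views the pot, tin, finial, caps, rosette and brush look unmoved. The arm hides most of the green look-alike, which I never went near. I checked these by eye only. The gripper stands clear above the bench, and the wrist forces I read stayed below 5 N.
- **Disagreements:** The views differ by about 2–4 mm on absolute position and 1–2° on handle angle. The wide pan's rim and handle line give sideways offsets of about 2.6 mm and 1 mm. I did not grip the wide pan again to correct so small an error.

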